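# Empty the scale's scoop pan into the soak pot and put the pan back on its key

## Task

The weighed brass fittings (an elbow, a nipple and a plug) are to go into the steel pot for soaking: take the scoop pan off the dial scale by its handle, carry it level to the pot with all three aboard, and tip them in over the spout without spilling any and without touching them with the gripper. Then set the empty pan gently back on the scale the same way round as before, its notched foot down over the platform's key, press it fully home past the spring clips and let go. Leave the pot where it stands and the other things on the counter alone.

Things in the scene. Friction and masses are not known exactly. Their poses are not given: they have to be found in the camera images.
- dial_scale: White enamelled mechanical kitchen scale with a black base, 158 x 148 mm, 80 mm high, standing fixed on its rubber feet. Origin: centre of its underside, on the counter. Its x axis points from the round dial (sloping front) to the back, z up. On top is a sprung aluminium platform on a stem.
- seat (a point): Centre of the top face of the scale's platform plate (98 mm along x, 78 along y), axes as the scale's, moving with the platform; about 94 mm above the counter under the loaded pan. On the plate stands a boss 69 (x) x 49 (y) mm, 9 mm high, centred here, with the key on its dial side; the sides of both draw in by 0.8 mm towards the top.
- key (a point): Middle of the key's top face, 41 mm from seat towards -x (the dial), 9 mm up: a tongue 13 mm wide (y), running out to x = -49 mm. A ramped spring clip in each of its sides bears on the notch: the empty pan's weight leaves its handle side 4 to 6 mm up on the clips; pushing it home takes 5 to 10 N down over the notch, pulling it off about 4 N more than its weight.
- platform (a joint): Height of the sprung platform, m, positive down: about 0 under the loaded pan, -0.002 under the empty pan, -0.0045 with nothing on it (upper stop -0.0055, lower stop 0.008). Spring about 0.9 N per mm, so it sinks while the pan is pressed home; no more than 35 N on it.
- scoop_pan: The scale's steel scoop pan, 0.18 to 0.28 kg. Origin: centre of the underside of its foot; x points to the open spout, z up. Tray floor z = 11 to 14 mm, from the back wall at x = -75 to the spout edge (no lip) at x = 80; 92 mm wide, narrowing from x = 10 to 72 mm at the spout; walls up to z = 48 mm at the back, 17 at the spout. It balances within 45 mm of the origin.
- pan_notch (a point): Middle of the 16 mm wide notch (y) in the handle-side bar of the pan's foot, 39 mm behind the pan's origin, at the foot's underside. The foot is a frame 84 (x) x 64 (y) mm, bars 6 wide and 11 mm high, open inside 72 x 52. Seated, it stands on the plate round the boss, key in notch, pan origin on seat, x axes parallel; 1.5 mm play each way. The other way round it stays up on the key.
- pan_grip (a point): Point on the middle line of the pan's handle, 130 mm behind the pan's origin (x = -130, z = 32 mm); axes as the pan's. Handle: a straight black bar along x from x = -90 to -185 mm, 20 mm wide (y), 22 mm high (z = 21 to 43); clear of the scale beneath and free on both sides.
- pan_spout (a point): Middle of the pan's spout edge, on the top face of the tray floor (x = 80, y = 0, z = 14 mm in the pan's frame); axes as the pan's.
- elbow_brass_1: Brass pipe elbow, 37 x 37 x 26 mm, 75 g, lying in the pan. Origin: centre of its underside as it lies at the start. All three fittings are bare metal, friction on the pan about 0.5 to 0.7: they begin to slide at 25 to 36 degrees of tilt.
- nipple_brass: Brass double-threaded nipple with a hexagon in the middle, 25 x 34 x 29 mm (its threads run along y), about 70 g, lying in the pan; origin: centre of its underside as it lies at the start.
- plug_brass: Brass threaded plug with a square head, 27 x 27 x 25 mm, standing in the pan, head up; origin: centre of its underside as it stands at the start.
- steel_pot: Straight round steel pot without handles, 145 mm outside diameter, 143 mm high, mouth 120 mm clear, empty, 0.85 kg, loose on the counter. Origin: centre of its underside; z up.
- pot_rim (a point): Centre of the pot's mouth, at rim height, 143 mm above the counter.
- flux_tin: Bystander: green and white round tin, 62 mm diameter, 34 mm high; origin: centre of its underside.
- elbow_grey: Bystander: grey plastic elbow, 42 x 42 x 26 mm, on the counter; origin: centre of its underside.
- tape_spool: Bystander: small yellow spool of white sealing tape, 53 mm diameter, 16 mm high; origin: centre of its underside.
- service_tap: Bystander: small brass service tap, 21 x 44 x 33 mm, lying on the counter; origin: centre of its underside.

How it is judged:
On the way, in this order (a step that is already met when the one before it is completed fails the run):
1. The pan is lifted clear of the scale, level, with all three fittings lying in it (z of scoop_pan in the frame of seat above 0.03 m and angle between scoop_pan's own z axis and vertical below 0.26 rad and distance between each of elbow_brass_1, nipple_brass, plug_brass and scoop_pan below 0.1 m and z of each of elbow_brass_1, nipple_brass, plug_brass in the frame of scoop_pan above 0 m), for 0.2 s.
2. All three fittings lie in the pot (horizontal distance between each of elbow_brass_1, nipple_brass, plug_brass and steel_pot below 0.072 m and height (world z) of each of elbow_brass_1, nipple_brass, plug_brass below 0.1 m), for 0.2 s.
At the end, for the whole second after the job is handed in: All three fittings lie still in the upright pot; the empty pan rests released and home on the platform as it started: origin within 4 mm sideways of seat, notch within 2 mm of the plate in height, spout away from the dial, turned under 4.5 degrees, level within 2 degrees (all of step 2 and horizontal distance between scoop_pan and seat below 0.004 m and z of pan_notch in the frame of seat between -0.003 and 0.002 m and x of pan_spout in the frame of seat above 0.06 m and angle between the x axis of scoop_pan and the x axis of dial_scale, either way round below 0.08 rad and angle between scoop_pan's own z axis and vertical below 0.035 rad and linear speed of each of scoop_pan, steel_pot below 0.02 m/s and angle between steel_pot's own z axis and vertical below 0.05 rad and linear speed of each of elbow_brass_1, nipple_brass, plug_brass below 0.03 m/s); the robot touches nothing.
It fails at once if The pan is tilted more than 20 degrees while a fitting is still outside the pot and the spout is more than 130 mm sideways from the pot's axis (not carried level) (angle between scoop_pan's own z axis and vertical above 0.35 rad and horizontal distance between pan_spout and steel_pot above 0.13 m and horizontal distance between any of elbow_brass_1, nipple_brass, plug_brass and steel_pot above 0.072 m).
It fails at once if A fitting is spilled onto the counter ((horizontal distance between elbow_brass_1 and steel_pot above 0.076 m and height (world z) of elbow_brass_1 below 0.045 m) or (horizontal distance between nipple_brass and steel_pot above 0.076 m and height (world z) of nipple_brass below 0.045 m) or (horizontal distance between plug_brass and steel_pot above 0.076 m and height (world z) of plug_brass below 0.045 m)).
It fails at once if The gripper touches a fitting (contact force between the fingers and elbow_brass_1 above 0.5 N or contact force between the fingers and nipple_brass above 0.5 N or contact force between the fingers and plug_brass above 0.5 N).
It fails at once if The pan is banged or forced onto the scale with more than 35 N (contact force between scoop_pan and dial_scale above 35 N).
It fails at once if The pot is pushed more than 40 mm or tipped over, or a bystander is moved more than 30 mm (distance of steel_pot from where it was at the start of the episode above 0.04 m or angle between steel_pot's own z axis and vertical above 0.35 rad or distance of any of flux_tin, elbow_grey, tape_spool, service_tap from where it was at the start of the episode above 0.03 m).
It also fails if it takes over 67 s, if anything falls off the work surface, if the arm or the gripper's body presses on something with over 40 N, if the wrist force passes 120 N, or if a joint passes its speed limit or range.

## Robot

A 6-joint arm with a two-finger parallel gripper is mounted at the origin on the work surface; the furniture and walls round the work are solid. World frame = base frame: x ahead of the robot, y to its left, z up, the work surface at z = 0. Lengths are in m, angles in rad, forces in N, time in s.
With the tool pointing down it reaches from about 0.3 to 0.775 m from the base axis. Payload 14.6 kg.
Tool frame: the origin (TCP) lies on the front face of the gripper's body, between the roots of the fingers; the fingertips stand 97 mm ahead of it and the grasp point (between the pads) lies 78 mm ahead of it; z points along the fingers, x is the direction in which the jaws open and shut, and the axes are right-handed (so a half turn about z gives the same grasp; the last joint's range is limited). The gripper opens to 94 mm and grips with 3 to 60 N. Pads are 16 mm wide; open, the fingers measure 119 mm over their backs; the gripper's body (75 mm by 177 mm) begins 78 mm behind the grasp point.
Start: joints at [-1.416, 0.3, 1.521, -0, 1.321, -0.067], TCP at [0.121, -0.537, 0.303] pointing down, gripper open.
Joint ranges: [-3.03, 3.03], [-0.79, 2.21], [0.23, 2.52], [-1.04, 4.18], [0, 3.07], [-2.55, 2.55]. Speed limits (rad/s): [2.22, 2.22, 2.57, 3.14, 3.14, 3.14].

## Interface

Orientations are given as [roll, pitch, yaw] about the fixed x, y, z axes, in that order (R = Rz(yaw) Ry(pitch) Rx(roll)).
In Python, from station import sensors, camera, ctrl gives the robot as it stands.
- The arm moves only by the tool move_arm, never from a script. Its argument "rows" is text: rows parted by semicolons, each of 6 numbers parted by spaces: the shift along the tool's x, y, z in mm, then the turn, a rotation vector about the tool's x, y, z in rad. In form: x y z wx wy wz; .... A call has 1 to 20 rows; each row shifts and turns the pose as measured when the row begins, along the tool's axes as they then stand; what a row does not reach is not made up. A row lasts 1/8 s, in which the tool goes at most 62.5 mm and 10.7 degrees, less where a joint would pass 70% of its speed; a pose out of reach is approached as far as the arm can. A call with a gripper value outside its range is refused whole. "grip" is the opening, from -1 (shut) to 1 (fully open), set as the call begins (left out, the last holds). The fingers move at their own pace and stop on an object; "newtons" is the grip in N (left out, the last holds). Time passes only in rows, so rows that do not move let the fingers close. It gives the time, the measured TCP pose, the force and the opening at its end, in the units of the state.
- sensors.get_obs(): the state, without advancing time (a new reading comes with each control period).
- camera(name): name is "scene" or "top"; returns a dict with "color" (480x640x3 uint8, blue, green, red), "z_map" (480x640 float32, m along the optical axis (not along the pixel's ray), 0 where there is no reading), "mtx" (3x3 intrinsics, pixels), "position" and "attitude" of the camera in the world. Camera axes: x right, y down, z forward; pixel columns grow to the right and rows downward; lengths in m; the calibration is good to about 2 mm. A picture is of the moment at which its call begins.
- ctrl.hand_in(): hands the job in, once; it reports no verdict.
The state is a dict: "time_s": time; "qpos": joint angles; "joint_vel": joint speeds; "tau": joint torques, N m; "ee_pos": TCP position; "eef_rot": TCP orientation; "force": force on the tool from outside, world axes, zero at the start; "moment": the same for the moment, N m; "grip_width": finger opening in m.
Only numpy, scipy, OpenCV 4.12 (cv2) and the standard library are available. Lean on these libraries where they do the work, as an engineer would, in place of code of your own. Each camera call takes 0.05 s, during which the arm holds its last target.

## Working session

There is one attempt and no reset: what is moved stays moved. The work goes in short steps, Python scripts to look and compute and a tool call to move; the robot and the scene stay as the last step left them, time stands still between calls to the robot, and variables do not carry over. Pictures are saved under pics/ and viewed, and the job is handed in when it is done.

Besides the shell and the picture viewer there is one more tool, called as name(argument=value, ...) on one line, values as JSON. move_arm: Moves the arm, as the interface text tells. Its arguments: {"type":"object","properties":{"rows":{"type":"string"},"grip":{"type":"number"},"newtons":{"type":"number"}},"required":["rows"]}

```bash
mkdir -p pics; ls; python3 - <<'E'
from station import sensors, camera, ctrl
import cv2,numpy as np
print(sensors.get_obs())
for n in ["scene","top"]:
    c=camera(n); cv2.imwrite(f"pics/{n}0.png",c["color"]); print(n,c["mtx"],c["position"],c["attitude"])
    np.savez(f"{n}0.npz",**{k:np.array(v) for k,v in c.items()})
E
```

```text
pics
{'time_s': 0.0, 'qpos': array([-1.41561217e+00,  3.00459851e-01,  1.52162348e+00, -3.20293278e-05,
        1.32069395e+00, -6.65888075e-02]), 'joint_vel': array([ 0.00064268, -0.00131684, -0.00080368, -0.00048201,  0.00013184,
        0.0011376 ]), 'tau': array([ 3.97178010e-03, -5.31796753e+01, -3.52732015e+01,  7.09800725e-02,
        2.44419841e-02, -9.05893148e-05]), 'ee_pos': array([ 0.1209501 , -0.53636739,  0.3020745 ]), 'eef_rot': array([-3.14154478e+00,  1.18406663e-03, -1.34901539e+00]), 'force': array([ 0.08418978, -0.70790609, -0.15771104]), 'moment': array([-0.01473135, -0.03975876,  0.02850475]), 'grip_width': 0.09392208328019963}
scene [[433.98848197   0.         320.85761585]
 [  0.         433.98848197 240.44770095]
 [  0.           0.           1.        ]] [0.09116792 0.39506607 0.62132656] [-2.20139993  0.00597389 -2.39962427]
top [[495.25272883   0.         320.9085332 ]
 [  0.         495.25272883 239.51071131]
 [  0.           0.           1.        ]] [ 0.49442546 -0.07497621  0.97542959] [-3.06808216 -0.04337177 -1.55849318]
```

View pics/scene0.png

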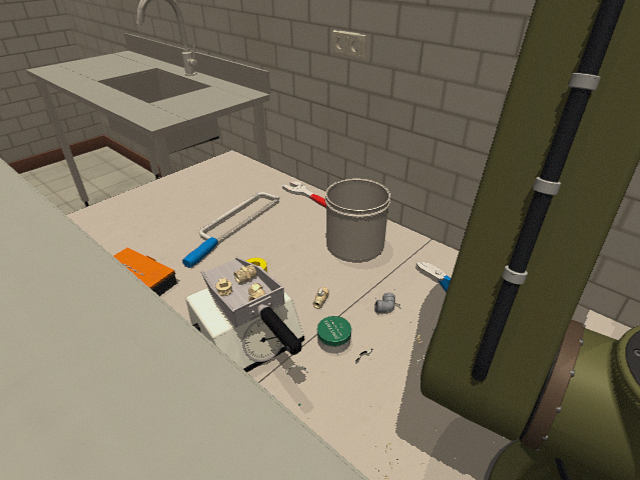

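View pics/top0.png

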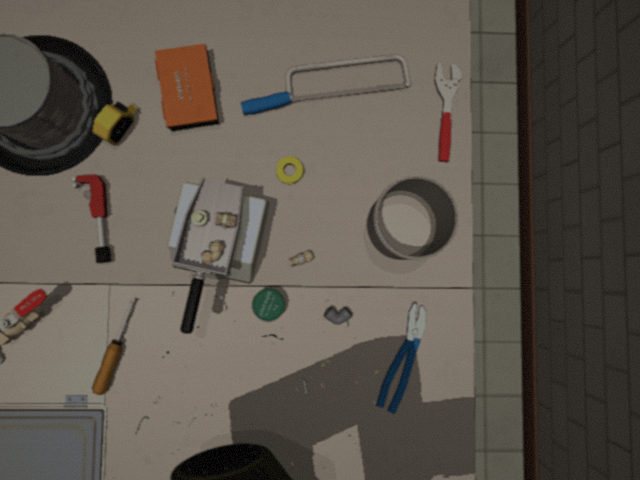

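The scene view shows the pan on the scale at about (250,290), its handle pointing at the camera and robot side at (280,328), and the pot at (358,220). In the top view the handle is at (193,303), the pan body at (210,225) and the pot at (412,218). The flux tin (268,304), tap (301,257) and grey elbow (338,314) lie between them.

```bash
cat > h.py <<'E'
import numpy as np,cv2
from scipy.spatial.transform import Rotation as R
def load(n): 
    d=np.load(n); return {k:d[k] for k in d.files}
def rays(c,uv):
    uv=np.atleast_2d(uv).astype(float)
    K=c["mtx"]; d=np.c_[(uv[:,0]-K[0,2])/K[0,0],(uv[:,1]-K[1,2])/K[1,1],np.ones(len(uv))]
    return d@R.from_euler('xyz',c["attitude"]).as_matrix().T
def plane(c,uv,z):
    r=rays(c,uv); return c["position"]+r*((z-c["position"][2])/r[:,2])[:,None]
def cloud(c):
    v,u=np.mgrid[0:480,0:640]; r=rays(c,np.c_[u.ravel(),v.ravel()])
    P=(c["position"]+r*c["z_map"].ravel()[:,None]).reshape(480,640,3); P[c["z_map"]==0]=np.nan
    return P
def proj(c,p):
    q=(np.atleast_2d(p)-c["position"])@R.from_euler('xyz',c["attitude"]).as_matrix()
    q=q/q[:,2:]; return (q@c["mtx"].T)[:,:2]
E
python3 - <<'E'
from h import *
c=load("top0.npz");s=load("scene0.npz")
P=cloud(c);Ps=cloud(s)
for n,uv in dict(counter=(150,240),handle=(193,303),rim=(456,215),floor=(225,200),base=(235,465),book=(190,90)).items(): print(n,P[uv[1],uv[0]].round(4))
for n,Q,C in(("top",P,c),("scene",Ps,s)):
    # pot rim
    m=(Q[...,2]>0.134)&(Q[...,2]<0.150)
    x=Q[m]; x=x[(x[:,0]>0.35)&(x[:,1]<-0.15)]
    A=np.c_[2*x[:,:2],np.ones(len(x))]; k=np.linalg.lstsq(A,(x[:,:2]**2).sum(1),rcond=None)[0]
    print(n,"rim",len(x),k[:2],np.sqrt(k[2]+k[0]**2+k[1]**2),x.min(0),x.max(0))
    # handle: dark
    g=C["color"].max(2)
    m=(g<45)&(Q[...,2]>0.09)&(Q[...,2]<0.16)&(abs(Q[...,1]-.18)<.15)&(Q[...,0]>.3)&(Q[...,0]<.6)
    x=Q[m];print(len(x),x.min(0),x.max(0),np.median(x,0))
    x2=x[:,:2]-x[:,:2].mean(0);w=np.linalg.svd(x2)[2][0] if len(x)<5000 else 0;print("handle c",x.mean(0),w,np.degrees(np.arctan2(w[1],w[0])),(x2@w).min(),(x2@w).max())
E
python3 - <<'E'
import cv2
a=cv2.imread('pics/top0.png');cv2.imwrite('pics/topz.png',cv2.resize(a[150:350,130:330],None,fx=3,fy=3,interpolation=2))
a=cv2.imread('pics/scene0.png');cv2.imwrite('pics/scenez.png',cv2.resize(a[240:400,170:370],None,fx=3.5,fy=3.5,interpolation=2))
E
```

```text
counter [ 0.561   0.2177 -0.0034]
handle [0.4474 0.1012 0.137 ]
rim [ 0.602  -0.3416  0.1426]
floor [0.6258 0.0574 0.1075]
base [0.2329 0.0098 0.2655]
book [0.8483 0.1405 0.0373]
top rim 759 [ 0.59766335 -0.2724364 ] 0.0689969497994059 [ 0.52707273 -0.3439074   0.13409229] [ 0.66855073 -0.20139816  0.14762458]
690 [0.39908846 0.04347774 0.10923016] [0.59925279 0.13499347 0.14045159] [0.45069695 0.10493257 0.13574696]
handle c [0.45891502 0.10639871 0.13320555] [-0.99587808 -0.090702  ] -174.79600595533526 -0.14079854674540748 0.05964764893203046
scene rim 2349 [2.1143844  0.42829965] 1.7041920609967538 [ 0.52650988 -0.92804696  0.13401721] [ 3.79466455 -0.19950009  0.14999329]
766 [0.39593652 0.08854548 0.11892486] [0.5276504  0.12582325 0.13907504] [0.43420714 0.11224124 0.1357187 ]
handle c [0.43632122 0.1118086  0.13391397] [-0.98158693  0.19101597] 168.98791900988076 -0.09409116034218488 0.040792322094553635
```

View pics/topz.png

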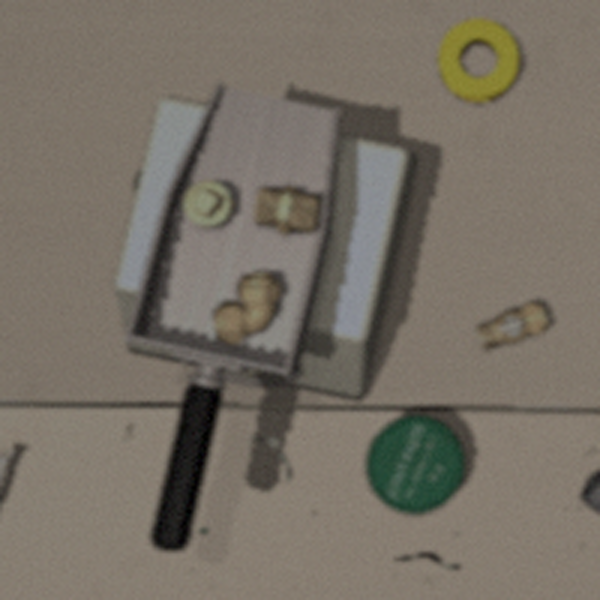

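View pics/scenez.png

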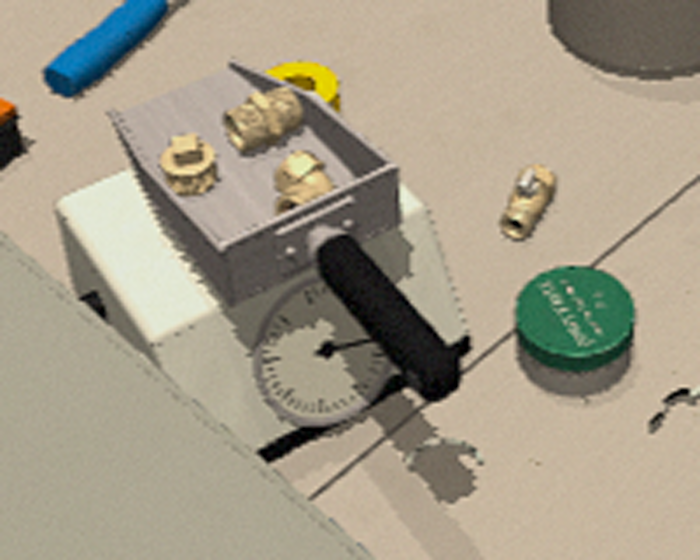

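```bash
python3 - <<'E'
from h import *
c=load("top0.npz");s=load("scene0.npz")
for n,C in(("top",c),("scene",s)):
    Q=cloud(C); g=C["color"].max(2)
    m=(g<45)&(Q[...,2]>0.128)&(Q[...,2]<0.145)&(abs(Q[...,1]-.11)<.05)&(Q[...,0]>.36)&(Q[...,0]<.505)
    x=Q[m]; mu=x.mean(0); w=np.linalg.svd(x[:,:2]-mu[:2],full_matrices=False)[2][0]; w*=np.sign(w[0])
    t=(x[:,:2]-mu[:2])@w; e=(x[:,:2]-mu[:2])@[-w[1],w[0]]
    print(n,len(x),mu,np.degrees(np.arctan2(w[1],w[0])),np.percentile(t,[0,2,98,100]),np.percentile(e,[1,99]),np.percentile(x[:,2],[5,50,95]))
    print(" end",mu[:2]+w*t.min()," ->pan origin", mu[:2]+w*(t.min()+.185))
    # scale's white top
    hsv=C["color"]
    for lo,hi in((.06,.085),):
        m=(Q[...,2]>lo)&(Q[...,2]<hi)&(abs(Q[...,1]-.07)<.12)&(abs(Q[...,0]-.57)<.12)&(hsv.min(2)>110)
        y=Q[m]; r=cv2.minAreaRect(y[:,:2].astype(np.float32)*1000);print(" scale",len(y),r,y[:,2].min(),np.median(y[:,2]))
    # pan walls: z>.1
    m=(Q[...,2]>.100)&(Q[...,2]<.15)&(abs(Q[...,1]-.08)<.1)&(Q[...,0]>.505)&(Q[...,0]<.70)
    y=Q[m];r=cv2.minAreaRect(y[:,:2].astype(np.float32)*1000);print(" pan",len(y),r,y.min(0),y.max(0))
    y=y[:,:2]-0
    f=np.median(Q[m][:,2]);print(f)
# pot rim ray fit and bystanders heights
Q=cloud(s);m=(abs(Q[...,2]-.141)<.004)&(abs(Q[...,0]-.6)<.09)&(abs(Q[...,1]+.27)<.09)
x=Q[m];A=np.c_[2*x[:,:2],np.ones(len(x))]; k=np.linalg.lstsq(A,(x[:,:2]**2).sum(1),rcond=None)[0];print(k[:2],np.sqrt(k[2]+k[0]**2+k[1]**2),x.min(0),x.max(0))
E
```

```text
top 581 [0.44327599 0.10352184 0.13582137] -11.315344949533932 [-0.04537547 -0.04264426  0.04280019  0.04461805] [-0.00765453  0.00888614] [0.13141425 0.1361957  0.13907436]
 end [0.39878252 0.1124249 ]  ->pan origin [0.58018652 0.07612628]
 scale 1443 ((588.9552001953125, 76.5453872680664), (153.0391845703125, 118.62580108642578), 78.29103088378906) 0.07498008811380463 0.07997914547901841
 pan 4736 ((579.90576171875, 78.25345611572266), (93.6402816772461, 159.81658935546875), 78.2582015991211) [0.50540043 0.0274349  0.10215297] [0.66528395 0.13798711 0.14703604]
0.10909534779177693
scene 666 [0.43765492 0.11091165 0.13529842] -11.153574378952658 [-0.04227351 -0.04069127  0.04730924  0.05196344] [-0.01008988  0.00789315] [0.13001691 0.13599225 0.13784606]
 end [0.39617986 0.11908902]  ->pan origin [0.57768562 0.08330272]
 scale 1586 ((580.2254638671875, 79.95589447021484), (155.40145874023438, 139.50900268554688), 78.85225677490234) 0.060107556190752254 0.0794740359284441
 pan 2962 ((579.7406005859375, 80.34203338623047), (92.91754150390625, 159.77059936523438), 78.91848754882812) [0.50500364 0.03002872 0.1040584 ] [0.66307356 0.14040871 0.1453319 ]
0.11448827285544672
[ 0.59717778 -0.27040268] 0.06898854893145222 [ 0.52650988 -0.34337159  0.13702018] [ 0.66853369 -0.19950009  0.14446709]
```

```bash
cat >> h.py <<'E'
def Rt(yaw,phi):
    """tool R: x=pan y, z = forward*sin(phi)-up*cos(phi), pan yaw"""
    s,c=np.sin(phi),np.cos(phi)
    M=np.array([[0,c,s],[1,0,0],[0,s,-c]]).astype(float)
    return R.from_euler('z',yaw)*R.from_matrix(M)
def rows(poses,dp=1):
    "poses: list of (p,Rot), measured start first"
    out=[];p,r=poses[0]
    for q,t in poses[1:]:
        d=r.inv().apply(np.array(q)-p)*1000; w=(r.inv()*t).as_rotvec()
        d=np.round(d,dp);w=np.round(w,3)
        out.append(" ".join(f"{v:g}" for v in np.r_[d,w]+0.0))
        p=p+r.apply(d)/1000; r=r*R.from_rotvec(w)
    print("; ".join(out)); print("end",p.round(4),r.as_euler('xyz').round(4))
def cur():
    from station import sensors
    o=sensors.get_obs(); return o["ee_pos"],R.from_euler('xyz',o["eef_rot"]),o
def ramp(n,a=3):
    v=np.minimum(np.minimum(np.arange(1,n+1),np.arange(n,0,-1))/a,1.); return np.cumsum(v)/v.sum()
def go(p1,r1,n,a=3,w=None,p0=None,r0=None):
    if p0 is None: p0,r0,_=cur()
    if w is None: w=(r0.inv()*r1).as_rotvec()
    rows([(p0,r0)]+[(p0+(np.array(p1)-p0)*f,r0*R.from_rotvec(w*f)) for f in ramp(n,a)])
E
python3 - <<'E'
from h import *
y=np.radians(-11.3); phi=np.radians(25)
o=np.array([.579,.078,.094]); g=o+R.from_euler('z',y).apply([-.118,0,.032]); 
t=Rt(y,phi); tcp=g-t.apply([0,0,.078]); print("grip",g,"tcp",tcp)
pre=tcp+[0,0,.09]; 
go([pre[0],pre[1],.31],Rt(y,0),18,3)
E
```

```text
grip [0.46328747 0.10112165 0.126     ] tcp [0.43096227 0.10758086 0.19669201]
-11.7 -9.3 -0.2 0 0 -0.057; -22.2 -19.8 -0.3 0 0 -0.113; -29.8 -33.2 -0.4 0 0 -0.17; -23.8 -37.9 -0.5 0 0 -0.17; -17 -41.3 -0.4 0 0 -0.171; -9.7 -43.6 -0.5 0 0 -0.17; -2.2 -44.6 -0.4 0 0 -0.17; 5.4 -44.3 -0.5 -0.001 0 -0.17; 12.8 -42.8 -0.5 0 0 -0.17; 19.8 -40.1 -0.5 0 0 -0.17; 26.4 -36 -0.5 0 0 -0.171; 32.1 -31.1 -0.5 0 0 -0.17; 36.9 -25.2 -0.5 0 0 -0.17; 40.6 -18.6 -0.5 0 0 -0.17; 43.2 -11.5 -0.5 0 0 -0.17; 44.4 -3.9 -0.5 0 0 -0.17; 29.7 2.4 -0.3 0 0 -0.114; 14.6 2.9 -0.2 0 0 -0.057
end [0.431  0.1075 0.31  ] [-3.1412e+00  1.0000e-04  1.3740e+00]
```

move_arm(rows="-12 -9 0 0 0 -0.057; -22 -20 0 0 0 -0.113; -30 -33 0 0 0 -0.17; -24 -38 0 0 0 -0.17; -17 -41 0 0 0 -0.17; -10 -44 0 0 0 -0.17; -2 -45 0 0 0 -0.17; 5 -44 0 0 0 -0.17; 13 -43 0 0 0 -0.17; 20 -40 0 0 0 -0.17; 26 -36 0 0 0 -0.17; 32 -31 0 0 0 -0.17; 37 -25 0 0 0 -0.17; 41 -19 0 0 0 -0.17; 43 -12 0 0 0 -0.17; 44 -4 0 0 0 -0.17; 30 2 0 0 0 -0.11; 15 3 0 0 0 -0.06", grip=1)

```text
time_s: 2.35
ee_pos: [0.4096, 0.1428, 0.3015]
eef_rot: [-3.14, -0.005, 1.46]
force: [-0.5, -0.6, -0.3]
grip_width: 0.0939
```

```bash
python3 - <<'E'
from h import *
y=np.radians(-11.3); phi=np.radians(25)
p,r,o=cur();print(o["time_s"],p,o["eef_rot"],o["qpos"])
oo=np.array([.579,.078,.094]); g=oo+R.from_euler('z',y).apply([-.118,0,.032])
t=Rt(y,phi); tcp=g-t.apply([0,0,.078])
go(tcp+[0,0,.06],t,8,2)
E
```

```text
2.35 [0.40958647 0.14284962 0.30147026] [-3.13985713 -0.0045479   1.45973353] [ 0.2491467   0.03837501  1.82969295  0.005091    1.27354947 -1.21208193]
-2.3 1.8 3.2 -0.031 -0.002 0.006; -4.7 3.4 6.5 -0.063 -0.003 0.012; -4.6 3.1 6.7 -0.062 -0.003 0.012; -4.6 2.7 6.9 -0.063 -0.004 0.012; -4.5 2.3 7.1 -0.063 -0.003 0.012; -4.4 2 7.2 -0.062 -0.003 0.012; -4.4 1.5 7.3 -0.063 -0.004 0.012; -2.2 0.5 3.7 -0.031 -0.001 0.006
end [0.4309 0.1076 0.2567] [ 2.7052e+00 -2.0000e-04  1.3735e+00]
```

move_arm(rows="-2 2 3 -0.03 -0.002 0.006; -5 3 6 -0.06 -0.003 0.012; -5 3 7 -0.06 -0.003 0.012; -5 3 7 -0.06 -0.004 0.012; -5 2 7 -0.06 -0.003 0.012; -4 2 7 -0.06 -0.003 0.012; -4 2 7 -0.06 -0.003 0.012; -2 0 4 -0.03 -0.002 0.006; 0 0 0 0 0 0")

```text
time_s: 3.48
ee_pos: [0.4285, 0.0967, 0.2547]
eef_rot: [2.701, -0.002, 1.347]
force: [-0.2, -0.0, 0.3]
grip_width: 0.094
```

```bash
cat > nxt.py <<'E'
import sys
from h import *
from station import camera
y=np.radians(-11.3); phi=np.radians(25)
p,r,o=cur();print(o["time_s"],p,o["eef_rot"],o["qpos"].round(3),o["force"].round(2),o["moment"].round(2))
E
python3 - <<'E'
exec(open('nxt.py').read())
oo=np.array([.579,.078,.094]); g=oo+R.from_euler('z',y).apply([-.118,0,.032])
t=Rt(y,phi); tcp=g-t.apply([0,0,.078])
go(tcp+[0,0,.0],t,10,2)
for n in("top","scene"):
    c=camera(n);cv2.imwrite(f"pics/{n}1.png",c["color"])
a=cv2.imread("pics/scene1.png");cv2.imwrite("pics/scene1z.png",cv2.resize(a[200:400,150:400],None,fx=3,fy=3))
E
```

```text
3.475 [0.42854132 0.09669436 0.25474298] [ 2.70091914e+00 -2.00215906e-03  1.34701470e+00] [ 0.209 -0.028  2.054 -0.269  0.728 -0.972] [-0.17 -0.04  0.34] [ 0.08  0.07 -0.02]
0.6 -1.4 2.9 0 0.001 -0.001; 1.2 -2.7 5.9 0.001 0.001 -0.003; 1.3 -2.8 5.8 0 0.001 -0.003; 1.2 -2.7 5.8 0.001 0.001 -0.003; 1.2 -2.8 5.9 0 0.001 -0.002; 1.3 -2.7 5.8 0.001 0.001 -0.003; 1.2 -2.7 5.9 0 0.001 -0.003; 1.2 -2.7 5.8 0.001 0.001 -0.003; 1.3 -2.7 5.9 0 0.001 -0.003; 0.6 -1.4 2.9 0 0 -0.001
end [0.431  0.1076 0.1967] [2.7049e+00 5.0000e-04 1.3735e+00]
```

View pics/scene1z.png

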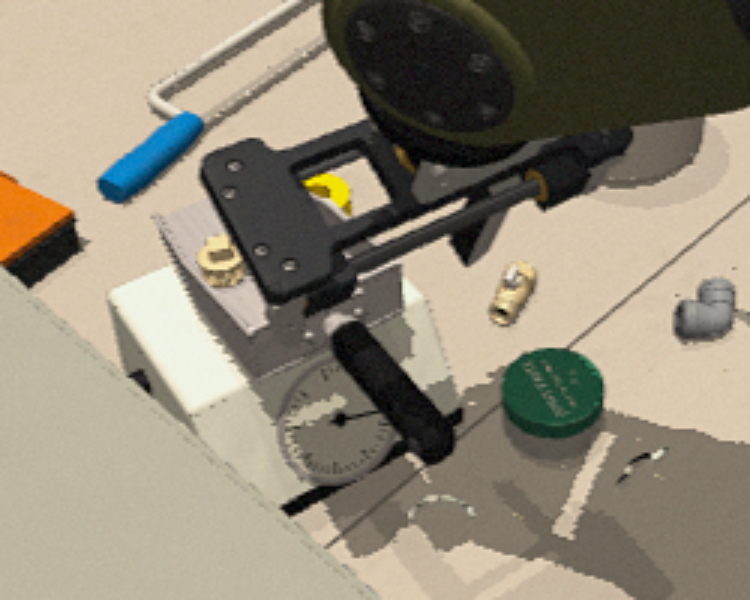

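View pics/top1.png

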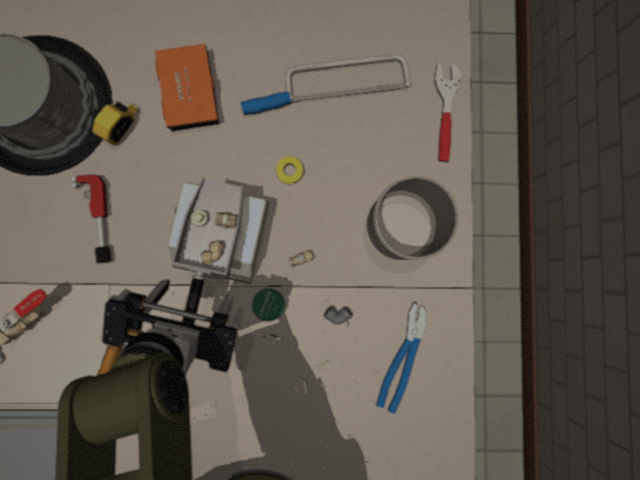

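The top view shows the open gripper straddling the handle near (195,300), and the tray is clear. I'll descend now.

move_arm(rows="1 -1 3 0 0.001 -0.001; 1 -3 6 0 0.001 -0.003; 1 -3 6 0 0.001 -0.003; 1 -3 6 0 0.001 -0.003; 1 -3 6 0 0.001 -0.003; 1 -3 6 0 0.001 -0.003; 1 -3 6 0 0.001 -0.003; 1 -3 5 0 0.001 -0.003; 1 -2 3 0 0.001 -0.003; 0 0 0 0 0 0")

```text
time_s: 4.82
ee_pos: [0.4291, 0.1069, 0.1985]
eef_rot: [2.702, 0.0, 1.376]
force: [0.2, 0.1, 0.8]
grip_width: 0.0938
```

```bash
python3 - <<'E'
exec(open('nxt.py').read())
oo=np.array([.579,.078,.094]); g=oo+R.from_euler('z',y).apply([-.118,0,.032])
t=Rt(y,phi); tcp=g-t.apply([0,0,.078])
go(tcp+[0,0,.0],t,4,2)
E
```

```text
4.825 [0.42907304 0.10687362 0.19849117] [2.70211461e+00 4.92937800e-04 1.37580239e+00] [ 0.23   0.072  2.105 -0.325  0.584 -0.908] [0.2  0.07 0.78] [ 0.09  0.07 -0.02]
0.2 0.1 0.4 0.001 0 0; 0.3 0.3 0.8 0.001 0 0.001; 0.4 0.3 0.8 0.001 0 0.001; 0.2 0.1 0.4 0 0 0
end [0.431  0.1076 0.1967] [ 2.7051e+00 -4.0000e-04  1.3740e+00]
```

move_arm(rows="0.5 0.5 1 0.001 0 0; 0.5 0.5 1 0.001 0 0; 0 0 0 0 0 0; 0 0 0 0 0 0; 0 0 0 0 0 0; 0 0 0 0 0 0; 0 0 0 0 0 0; 0 0 0 0 0 0; 0 0 0 0 0 0", grip=-1, newtons=10)

```text
time_s: 5.95
ee_pos: [0.4314, 0.1075, 0.1976]
eef_rot: [2.703, 0.0, 1.376]
force: [0.4, 0.5, 0.5]
grip_width: 0.0196
```

```bash
python3 - <<'E'
exec(open('nxt.py').read())
print(o["grip_width"], r.inv().apply(o["force"]))
E
```

```text
5.95 [0.43135595 0.10748825 0.19762412] [2.70322227e+00 1.56905519e-04 1.37559460e+00] [ 0.23   0.08   2.1   -0.324  0.583 -0.908] [0.41 0.48 0.52] [-0.07  0.03 -0.12]
0.019614565642547245 [ 0.55086112  0.50510235 -0.34240383]
```

move_arm(rows="0 0 0 0 0 0; 0 0 0 0 0 0; 0 0 0 0 0 0; 0 0 0 0 0 0", grip=-1, newtons=58)

```text
time_s: 6.45
ee_pos: [0.4314, 0.1075, 0.1976]
eef_rot: [2.703, 0.0, 1.375]
force: [-0.0, -0.9, 0.8]
grip_width: 0.0198
```

```bash
python3 - <<'E'
exec(open('nxt.py').read())
print(o["grip_width"], r.inv().apply(o["force"]))
np.savez("seated.npz",p=p,rot=o["eef_rot"])
z=r.inv().apply([0,0,1]); print("world z in tool",z)
go(p+[0,0,.012],r,12,2)
E
```

```text
6.45 [0.43136862 0.10746785 0.19762302] [2.70326205e+00 7.45289427e-05 1.37539993e+00] [ 0.23   0.08   2.1   -0.324  0.583 -0.908] [-0.02 -0.92  0.85] [-0.01 -0.01 -0.17]
0.019776604996783874 [-0.91197666  0.50076825 -0.70096046]
world z in tool [-7.45289427e-05  4.24428485e-01 -9.05461460e-01]
0 0.2 -0.5 0 0 0; 0 0.5 -1 0 0 0; 0 0.5 -1 0 0 0; 0 0.4 -1 0 0 0; 0 0.5 -0.9 0 0 0; 0 0.4 -1 0 0 0; 0 0.5 -1 0 0 0; 0 0.5 -1 0 0 0; 0 0.4 -1 0 0 0; 0 0.5 -1 0 0 0; 0 0.5 -1 0 0 0; 0 0.2 -0.5 0 0 0
end [0.4314 0.1075 0.2097] [2.7033e+00 1.0000e-04 1.3754e+00]
```

move_arm(rows="0 0.5 -1 0 0 0; 0 0.5 -1 0 0 0; 0 0.5 -1 0 0 0; 0 0.5 -1 0 0 0; 0 0.5 -1 0 0 0; 0 0.5 -1 0 0 0; 0 1 -2 0 0 0; 0 1 -2 0 0 0; 0 1 -2 0 0 0; 0 1 -2 0 0 0; 0 1 -2 0 0 0; 0 0 0 0 0 0")

```text
time_s: 7.95
ee_pos: [0.431, 0.1072, 0.2153]
eef_rot: [2.707, 0.002, 1.375]
force: [0.3, -0.2, -4.6]
grip_width: 0.0197
```

```bash
python3 - <<'E'
exec(open('nxt.py').read())
d=np.load("seated.npz");print((p-d["p"])*1000,o["eef_rot"]-d["rot"],r.inv().apply(o["moment"]))
for n in("top","scene"):
    c=camera(n);cv2.imwrite(f"pics/{n}2.png",c["color"])
    np.savez(f"{n}2.npz",**{k:np.array(v) for k,v in c.items()})
a=cv2.imread("pics/scene2.png");cv2.imwrite("pics/scene2z.png",cv2.resize(a[200:400,150:400],None,fx=3,fy=3))
E
```

```text
7.95 [0.43102555 0.1071565  0.21533907] [2.70711373e+00 1.51112392e-03 1.37492935e+00] [ 0.23   0.048  2.083 -0.3    0.633 -0.937] [ 0.31 -0.22 -4.61] [0.23 0.75 0.01]
[-0.34307761 -0.31134973 17.71605069] [ 0.00385168  0.00143659 -0.00047058] [0.78063709 0.08029587 0.02582985]
```

View pics/scene2z.png

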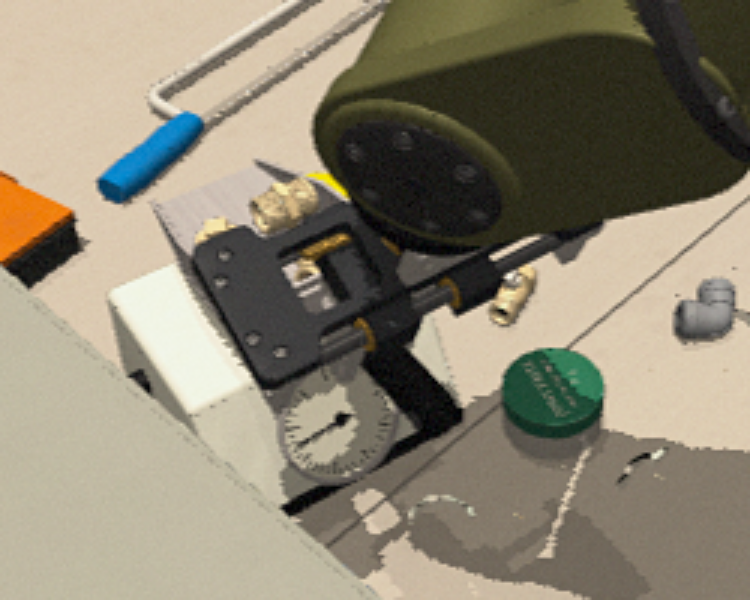

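The pan is off the scale: the dial needle has swung back, and the fittings are still in the tray. Next I'll measure the pan's tilt from the floor plane.

```bash
cat >> h.py <<'E'
def pantilt(c,o,yaw,pitch=0,lo=0.012,hi=0.016):
    "fit plane to tray floor; o=expected pan origin. returns pitch(+spout down), roll deg, floor height at origin"
    Q=cloud(c); M=R.from_euler('z',yaw)*R.from_euler('y',pitch); L=M.inv().apply((Q-o).reshape(-1,3))
    sel=(L[:,0]>-65)&(L[:,0]>-.06)&(L[:,0]<.07)&(abs(L[:,1])<.03)&(abs(L[:,2]-.012)<.009)
    x=L[sel]
    for _ in range(5):
        A=np.c_[x[:,:2],np.ones(len(x))];k=np.linalg.lstsq(A,x[:,2],rcond=None)[0];e=x[:,2]-A@k;x=x[abs(e)<max(.0015,1.5*e.std())]
    return len(x),np.degrees(pitch-np.arctan(k[0])),np.degrees(np.arctan(k[1])),k[2]*1000
E
python3 - <<'E'
exec(open('nxt.py').read())
y=np.radians(-11.3)
for n in("top0","top2"):
    c=load(n+".npz"); o=np.array([.579,.078,.094+(.0177 if n!="top0" else 0)])
    print(n,pantilt(c,o,y))
print(pantilt(load("scene0.npz"),np.array([.579,.078,.094]),y))
E
```

```text
8.05 [0.4309768  0.10713372 0.21514032] [2.70735924e+00 1.62951209e-03 1.37490705e+00] [ 0.23   0.048  2.083 -0.3    0.633 -0.937] [-0.09  0.43 -5.26] [ 0.23  0.83 -0.  ]
top0 (1258, np.float64(-0.09714113608446827), np.float64(0.06714529847156411), np.float64(14.001179858854258))
top2 (1328, np.float64(1.6028978222699044), np.float64(-0.14888609272777034), np.float64(10.16436863901557))
(763, np.float64(0.07783627741354729), np.float64(0.12661594470686088), np.float64(13.947729454988131))
```

```bash
cat >> h.py <<'E'
Y0=np.radians(-11.3); O0=np.array([.579,.078,.094]); G=np.array([-.118,0,.032])
def TP():
    "tool->pan seated: rotation panR^-1*toolR and tcp in pan"
    d=np.load("seated.npz"); r=R.from_euler('xyz',d["rot"]); P=R.from_euler('z',Y0)
    return P.inv()*r, P.inv().apply(d["p"]-O0)
def tool_from_pan(o,Rp,slip=0.):
    "slip: pan pitch relative to tool (rad, + spout down) about grip"
    Rs=R.from_euler('y',slip); q,t=TP(); 
    Rn=Rp*Rs.inv()             # nominal pan frame
    on=o+Rp.apply(G)-Rn.apply(G)
    return on+Rn.apply(t), Rn*q
def pan_from_tool(p,r,slip=0.):
    q,t=TP(); Rn=r*q.inv(); on=p-Rn.apply(t); Rs=R.from_euler('y',slip); Rp=Rn*Rs
    return on+Rn.apply(G)-Rp.apply(G), Rp
POT=np.array([.5974,-.2714,0])
E
python3 - <<'E'
exec(open('nxt.py').read())
sl=np.radians(1.4)
o,Rp=pan_from_tool(p,r,sl); print("pan",o,Rp.as_euler('xyz',degrees=True))
t=tool_from_pan(np.array([o[0],o[1],.195]),R.from_euler('z',Y0),sl)
go(t[0],t[1],18,4)
E
```

```text
8.05 [0.4309768  0.10713372 0.21514032] [2.70735924e+00 1.62951209e-03 1.37490705e+00] [ 0.23   0.048  2.083 -0.3    0.633 -0.937] [-0.09  0.43 -5.26] [ 0.23  0.83 -0.  ]
pan [0.57733085 0.07767537 0.1080318 ] [ -0.08955891   1.63458681 -11.33081166]
0 0.5 -1.3 0 0 0; 0 1.1 -2.5 -0.001 0 0; 0 1.6 -3.8 -0.002 0 0; -0.1 2.2 -5.1 -0.002 0 0; 0 2.1 -5.1 -0.002 0 0; 0 2.2 -5 -0.002 0 0; 0 2.2 -5.1 -0.001 0.001 0; -0.1 2.2 -5.1 -0.002 0 0; 0 2.2 -5 -0.002 0 0; 0 2.2 -5.1 -0.002 0 0; 0 2.2 -5 -0.002 0 0; 0 2.2 -5.1 -0.002 0 0; -0.1 2.3 -5 -0.002 0 0; 0 2.2 -5 -0.002 0 0; 0 2.3 -5.1 -0.002 0 0; 0 1.7 -3.7 -0.001 0 0; 0 1.1 -2.6 -0.001 0.001 0; 0 0.6 -1.2 -0.001 0 0
end [0.428  0.1075 0.2978] [ 2.6784e+00 -2.0000e-04  1.3758e+00]
```

move_arm(rows="0 0.5 -1 0 0 0; 0 1 -2.5 0 0 0; 0 1.5 -4 -0.002 0 0; 0 2 -5 -0.002 0 0; 0 2 -5 -0.002 0 0; 0 2 -5 -0.002 0 0; 0 2 -5 -0.002 0 0; 0 2 -5 -0.002 0 0; 0 2 -5 -0.002 0 0; 0 2 -5 -0.002 0 0; 0 2 -5 -0.002 0 0; 0 2 -5 -0.002 0 0; 0 2 -5 -0.002 0 0; 0 2 -5 -0.002 0 0; 0 2 -5 -0.002 0 0; 0 1.5 -4 -0.001 0 0; 0 1 -2.5 0 0 0; 0 0.5 -1 0 0 0; 0 0 0 0 0 0", newtons=60)

```text
time_s: 10.42
ee_pos: [0.4251, 0.1084, 0.3015]
eef_rot: [2.679, 0.002, 1.375]
force: [-0.5, 0.2, -4.1]
grip_width: 0.0198
```

```bash
python3 - <<'E'
exec(open('nxt.py').read())
sl=np.radians(1.4)
o_,Rp=pan_from_tool(p,r,sl); print("pan",o_,Rp.as_euler('xyz',degrees=True))
c=camera("top");cv2.imwrite("pics/top3.png",c["color"]);s=camera("scene")
print(pantilt(c,o_,Y0),pantilt(s,o_,Y0))
ps=np.radians(-24.4); d=np.array([np.cos(ps),np.sin(ps),0])
tgt=POT-.025*d-.08*d; tgt[2]=.185-.014
N=24
f=ramp(N,5); P=[(p,r)]
for k in f:
    oo=o_+(tgt-o_)*k; e=Rp.as_euler('xyz'); E=e*(1-k)+np.array([0,0,ps])*k
    P.append(tool_from_pan(oo,R.from_euler('xyz',E),sl))
rows(P)
E
```

```text
10.425 [0.4250524  0.10842476 0.3014977 ] [2.67868565e+00 1.57393058e-03 1.37489914e+00] [ 0.242 -0.095  2.003 -0.262  0.826 -0.995] [-0.48  0.22 -4.08] [ 0.21  0.89 -0.05]
pan [0.57436056 0.07839199 0.19871324] [-8.33398215e-02 -8.27829156e-03 -1.13285448e+01]
(1771, np.float64(0.0674734904538881), np.float64(-0.2794718905537291), np.float64(13.760366236582955)) (88, np.float64(-0.3950294828813351), np.float64(0.019362110631766433), np.float64(13.058290735440073))
-2.8 -0.2 0.2 0 -0.001 0.002; -5.6 -0.5 0.4 0 -0.002 0.004; -8.4 -0.6 0.6 0 -0.003 0.006; -11.2 -0.7 0.9 0 -0.004 0.008; -14 -0.9 1.2 0 -0.005 0.011; -14 -0.6 1.2 0 -0.005 0.01; -14 -0.5 1.4 0 -0.005 0.01; -14.1 -0.3 1.4 0 -0.005 0.01; -14 -0.2 1.4 0 -0.005 0.011; -14 0 1.6 0 -0.005 0.01; -14 0.2 1.6 0 -0.005 0.01; -13.9 0.3 1.7 0 -0.005 0.01; -14 0.4 1.8 0 -0.005 0.011; -14 0.7 1.9 0 -0.005 0.01; -13.9 0.8 2 0 -0.005 0.01; -13.9 1 2 0 -0.005 0.01; -13.9 1.1 2.1 0 -0.005 0.011; -13.9 1.2 2.2 0 -0.005 0.01; -13.8 1.5 2.3 0 -0.006 0.01; -13.8 1.6 2.3 0 -0.005 0.01; -11.1 1.4 2 0 -0.004 0.008; -8.2 1.1 1.5 0 -0.003 0.007; -5.5 0.8 1 0 -0.002 0.004; -2.8 0.4 0.5 0 -0.001 0.002
end [ 0.3631 -0.1652  0.2738] [2.6785e+00 4.0000e-04 1.1464e+00]
```

View pics/top3.png

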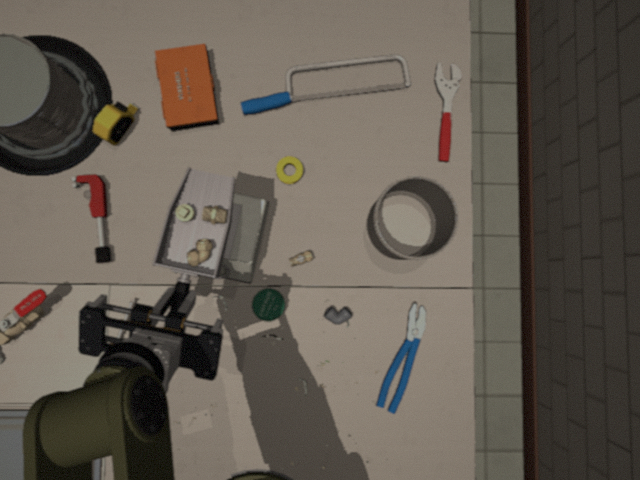

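The pan is level at 0.2 m with the fittings at (185,212), (214,214) and (201,250). Next is the carry to the pot.

move_arm(rows="-3 0 0 0 -0.001 0.002; -6 -0.5 0 0 -0.002 0.004; -8 -0.5 0.5 0 -0.003 0.006; -11 -0.5 1 0 -0.004 0.008; -14 -1 1 0 -0.005 0.01; -14 -0.5 1 0 -0.005 0.01; -14 -0.5 1.5 0 -0.005 0.01; -14 -0.5 1.5 0 -0.005 0.01; -14 0 1.5 0 -0.005 0.01; -14 0 1.5 0 -0.005 0.01; -14 0 1.5 0 -0.005 0.01; -14 0.5 1.5 0 -0.005 0.01; -14 0.5 2 0 -0.005 0.01; -14 0.5 2 0 -0.005 0.01; -14 1 2 0 -0.005 0.01; -11 1 2 0 -0.005 0.01; -8 1 1 0 -0.003 0.007; -5 0.5 1 0 -0.002 0.004; -3 0.5 0 0 -0.001 0.002; 0 0 0 0 0 0")

```text
time_s: 13.02
ee_pos: [0.371, -0.1121, 0.2809]
eef_rot: [2.677, 0.005, 1.187]
force: [-0.1, -0.2, -5.0]
grip_width: 0.0198
```

```bash
cat > mv.py <<'E'
exec(open('nxt.py').read())
sl=np.radians(1.4)
o_,Rp=pan_from_tool(p,r,sl); print("pan",o_,Rp.as_euler('xyz',degrees=True),"spout",o_+Rp.apply([.08,0,.014])-POT)
E
python3 - <<'E'
exec(open('mv.py').read())
c=camera("top");cv2.imwrite("pics/top4.png",c["color"])
print(pantilt(c,o_,Rp.as_euler('xyz')[2]))
ps=np.radians(-24.4); d=np.array([np.cos(ps),np.sin(ps),0])
tgt=POT-.025*d-.08*d; tgt[2]=.185-.014
N=10
f=ramp(N,4); P=[(p,r)]
for k in f:
    oo=o_+(tgt-o_)*k; e=Rp.as_euler('xyz'); E=e*(1-k)+np.array([0,0,ps])*k
    P.append(tool_from_pan(oo,R.from_euler('xyz',E),sl))
rows(P)
E
```

```text
13.025 [ 0.37096669 -0.1121158   0.28093507] [2.67743231 0.00470542 1.18664917] [-0.387 -0.226  2.163 -0.005  0.74  -1.572] [-0.15 -0.16 -5.05] [ 0.35  0.79 -0.02]
pan [ 0.51201575 -0.16990533  0.17834332] [ -0.26263012  -0.08041562 -22.11410954] spout [-0.01126349  0.07144535  0.19245544]
(1592, np.float64(-0.12297045767757232), np.float64(-0.2474538473774727), np.float64(14.000838585514051))
-1.9 0.3 0.4 0 0 0.001; -3.7 0.5 0.9 0 -0.001 0.003; -5.6 0.9 1.3 0 -0.002 0.004; -7.4 1.2 1.8 0.001 -0.002 0.005; -7.4 1.2 1.8 0 -0.002 0.006; -7.4 1.3 1.8 0 -0.002 0.005; -7.4 1.3 1.8 0 -0.002 0.006; -5.5 1 1.3 0 -0.001 0.004; -3.7 0.7 1 0 -0.001 0.002; -1.9 0.4 0.4 0 -0.001 0.002
end [ 0.3631 -0.1652  0.2738] [2.6783e+00 2.0000e-04 1.1464e+00]
```

View pics/top4.png

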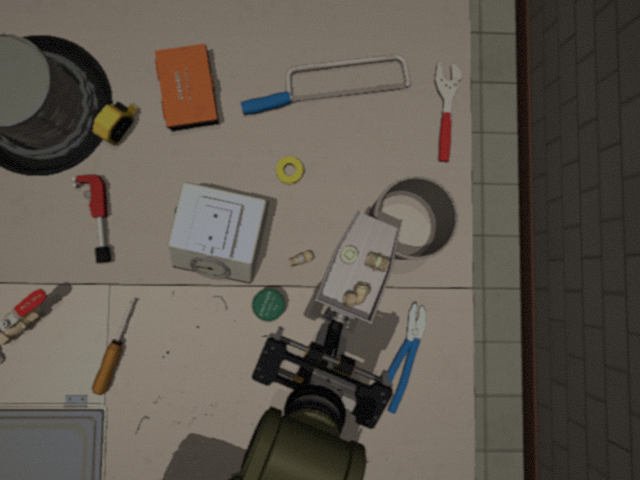

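move_arm(rows="-2 0.5 0.5 0 0 0.001; -4 0.5 1 0 -0.001 0.003; -6 1 1 0 -0.002 0.004; -7 1 2 0 -0.002 0.005; -7 1 2 0 -0.002 0.006; -7 1 2 0 -0.002 0.005; -6 1 1 0 -0.002 0.006; -4 1 1 0 -0.001 0.004; -2 0.5 0.5 0 -0.001 0.002; 0 0 0 0 0 0")

```text
time_s: 14.32
ee_pos: [0.3637, -0.1612, 0.274]
eef_rot: [2.678, 0.0, 1.147]
force: [-0.3, 0.4, -5.8]
grip_width: 0.0194
```

```bash
cat > tip.py <<'E'
exec(open('mv.py').read())
def tip(th1,s1,n,a=3,ps=np.radians(-24.4)):
    "go to tilt th1(deg), spout pos s1"
    e=Rp.as_euler('xyz'); s0=o_+Rp.apply([.08,0,.014]); P=[(p,r)]
    for k in ramp(n,a):
        E=e*(1-k)+np.array([0,np.radians(th1),ps])*k; Q=R.from_euler('xyz',E)
        P.append(tool_from_pan(s0+(s1-s0)*k-Q.apply([.08,0,.014]),Q,sl))
    rows(P)
d=np.array([np.cos(np.radians(-24.4)),np.sin(np.radians(-24.4)),0])
E
python3 - <<'E'
exec(open('tip.py').read())
c=camera("top");cv2.imwrite("pics/top5.png",c["color"]);np.savez("top5.npz",**{k:np.array(v) for k,v in c.items()})
s1=POT-.025*d; s1[2]=.172
tip(22,s1,14)
E
```

```text
14.325 [ 0.36374912 -0.1612169   0.27403004] [2.67757345e+00 5.02463151e-05 1.14651475e+00] [-0.53  -0.189  2.152  0.072  0.718 -1.719] [-0.3   0.37 -5.8 ] [ 0.44  0.72 -0.08]
pan [ 0.50254928 -0.2241781   0.17141454] [ 4.07690706e-03 -7.18429255e-02 -2.44140158e+01] spout [-0.02202057  0.0141621   0.18551484]
-0.1 1.8 -1.4 0.011 0 0; -0.2 3.7 -2.9 0.021 0 0; -0.4 5.6 -4.3 0.032 0 0; -0.3 5.6 -4.2 0.032 0 0; -0.3 5.6 -4.2 0.032 0 0; -0.3 5.7 -4.2 0.033 0 0; -0.4 5.7 -4.2 0.032 0 0; -0.3 5.7 -4.2 0.032 0 0; -0.3 5.8 -4.2 0.032 0 0; -0.3 5.8 -4.2 0.032 0 0; -0.4 5.8 -4.2 0.032 0.001 0; -0.3 5.9 -4.2 0.032 0 0; -0.2 3.9 -2.8 0.022 0 0; -0.1 2 -1.4 0.01 0 0
end [ 0.4088 -0.1859  0.3414] [ 3.0626e+00 -9.0000e-04  1.1467e+00]
```

View pics/top5.png

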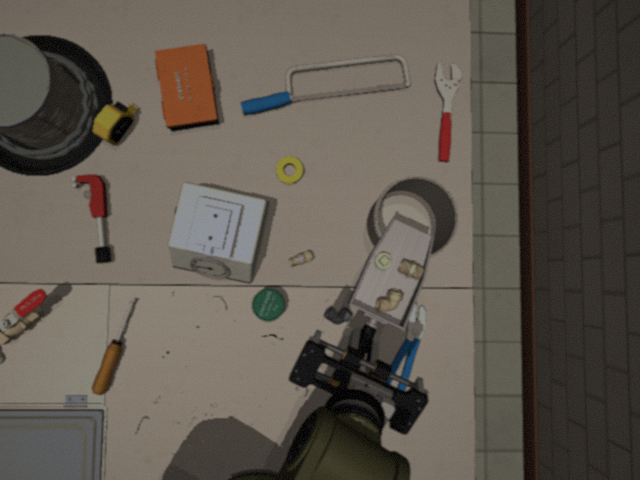

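The spout at (408,225) is inside the pot's mouth, short of its centre, and the pot hasn't moved. I'll start tipping.

move_arm(rows="0 2 -1.5 0.01 0 0; 0 4 -3 0.02 0 0; -0.5 5.5 -4 0.03 0 0; -0.5 5.5 -4 0.032 0 0; -0.5 5.5 -4 0.032 0 0; 0 5.5 -4 0.032 0 0; -0.5 5.5 -4 0.032 0 0; 0 5.5 -4 0.032 0 0; -0.5 6 -4 0.032 0 0; -0.5 6 -4 0.032 0 0; -0.5 6 -4 0.032 0 0; 0 5 -3.5 0.025 0 0; 0 2 -1.5 0.01 0 0; 0 0 0 0 0 0")

```text
time_s: 16.12
ee_pos: [0.4101, -0.1846, 0.3426]
eef_rot: [3.044, 0.002, 1.148]
force: [-0.1, -0.6, -4.5]
grip_width: 0.0193
```

```bash
python3 - <<'E'
exec(open('tip.py').read())
c=camera("top");cv2.imwrite("pics/top6.png",c["color"])
yaw=Rp.as_euler('xyz')[2]
print(pantilt(c,o_,yaw,Rp.as_euler('xyz')[1]))
s1=POT-.025*d; s1[2]=.162
tip(42,s1,16)
E
```

```text
16.125 [ 0.41008055 -0.18463616  0.34256109] [3.04353067e+00 1.72368669e-03 1.14813602e+00] [-0.507  0.003  1.771  0.007  1.27  -1.657] [-0.14 -0.63 -4.51] [0.26 0.32 0.06]
pan [ 0.50618512 -0.22840187  0.19220148] [ -0.13877455  20.89570449 -24.36618707] spout [-0.01857099  0.0101343   0.17674724]
(1542, np.float64(20.998447357668596), np.float64(-0.2882681634500452), np.float64(13.898019410120376))
0 1.5 -1.1 0.009 0 0; -0.1 3 -2.3 0.017 0 0; -0.2 4.5 -3.3 0.027 0 0; -0.1 4.5 -3.3 0.026 0.001 0; -0.1 4.6 -3.3 0.026 0 0; -0.2 4.6 -3.3 0.027 0 0; -0.1 4.7 -3.3 0.026 0 0.001; -0.1 4.6 -3.3 0.026 0.001 0; -0.2 4.7 -3.3 0.026 0 0; -0.1 4.7 -3.3 0.027 0 0; -0.1 4.8 -3.3 0.026 0 0; -0.2 4.7 -3.3 0.026 0 0; -0.1 4.9 -3.2 0.027 0.001 0; -0.1 4.8 -3.3 0.026 0 0; -0.1 3.2 -2.2 0.018 0 0; -0.1 1.6 -1.1 0.008 0 0.001
end [ 0.4715 -0.2144  0.3834] [-2.8717e+00 -9.0000e-04  1.1459e+00]
```

View pics/top6.png

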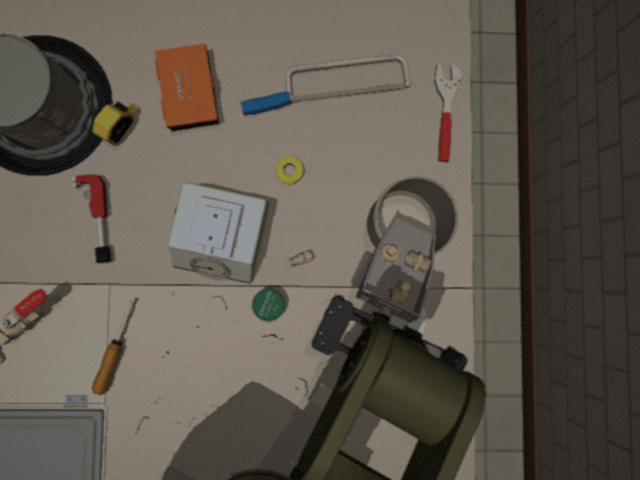

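move_arm(rows="0 1.5 -1 0.009 0 0; 0 3 -2.5 0.017 0 0; 0 4.5 -3.5 0.026 0 0; 0 4.5 -3.5 0.026 0 0; 0 4.5 -3.5 0.026 0 0; 0 4.5 -3.5 0.026 0 0; 0 4.5 -3.5 0.026 0 0; 0 4.5 -3.5 0.026 0 0; 0 4.5 -3.5 0.026 0 0; 0 4.5 -3.5 0.026 0 0; 0 4.5 -3.5 0.026 0 0; 0 4.5 -3.5 0.026 0 0; 0 4.5 -3.5 0.026 0 0; 0 4.5 -3.5 0.026 0 0; 0 3 -2 0.018 0 0; 0 1.5 -1 0.008 0 0; 0 0 0 0 0 0")

```text
time_s: 18.3
ee_pos: [0.4754, -0.214, 0.3891]
eef_rot: [-2.853, 0.002, 1.148]
force: [0.1, 0.5, -2.3]
grip_width: 0.0194
```

```bash
python3 - <<'E'
exec(open('tip.py').read())
c=camera("top");cv2.imwrite("pics/top7.png",c["color"])
a=camera("scene")["color"];cv2.imwrite("pics/scene7.png",a)
s1=POT-.025*d; s1[2]=.158
tip(60,s1,12)
E
```

```text
18.3 [ 0.4753893  -0.21399564  0.38910628] [-2.85277065e+00  2.06740092e-03  1.14788042e+00] [-0.487  0.301  1.337 -0.021  1.791 -1.636] [ 0.1   0.53 -2.33] [-0.02 -0.24  0.  ]
pan [ 0.51258646 -0.23140003  0.21001693] [ -0.25294318  43.06228673 -24.48499615] spout [-0.02289593  0.01186998  0.16562195]
-0.1 1.9 -1.4 0.01 0 0; -0.1 3.8 -2.8 0.02 0 0; -0.2 5.8 -4.2 0.029 0.001 0; -0.3 5.9 -4.2 0.03 0 0; -0.2 5.8 -4.2 0.029 0.001 0; -0.2 5.9 -4.2 0.03 0 0; -0.2 5.8 -4.3 0.029 0.001 0; -0.2 5.9 -4.2 0.03 0 0; -0.2 5.9 -4.3 0.029 0 0; -0.2 6 -4.3 0.03 0.001 0; -0.1 3.9 -2.8 0.02 0 0; -0.1 2 -1.5 0.01 0 0
end [ 0.5389 -0.2449  0.4036] [-2.5568e+00 -1.6000e-03  1.1462e+00]
```

View pics/top7.png

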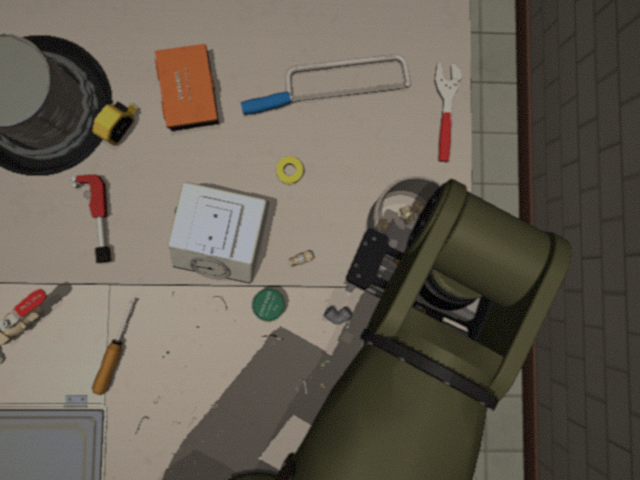

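View pics/scene7.png

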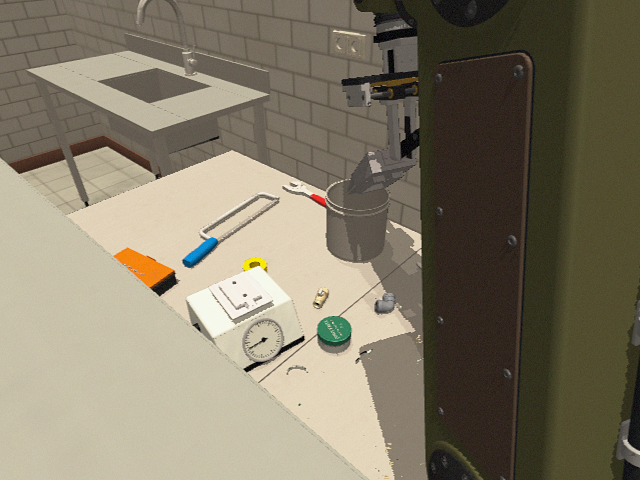

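move_arm(rows="0 2 -1.5 0.01 0 0; 0 4 -3 0.02 0 0; 0 6 -4 0.03 0 0; 0 6 -4 0.03 0 0; 0 6 -4 0.03 0 0; 0 6 -4 0.03 0 0; 0 6 -4 0.03 0 0; 0 6 -4 0.03 0 0; 0 5 -4 0.025 0 0; 0 3 -2 0.015 0 0; 0 0 0 0 0 0; 0 0 0 0 0 0; 0 0 0 0 0 0")

```text
time_s: 20.02
ee_pos: [0.5329, -0.2399, 0.4019]
eef_rot: [-2.59, 0.002, 1.148]
force: [-0.3, -0.8, -2.4]
grip_width: 0.0195
```

```bash
python3 - <<'E'
exec(open('tip.py').read())
a=camera("top")["color"];cv2.imwrite("pics/top8.png",cv2.resize(a[130:330,300:500],None,fx=3,fy=3,interpolation=2))
s1=POT-.025*d; s1[2]=.195
tip(0,s1,20)
E
```

```text
20.025 [ 0.53292643 -0.23985552  0.40187822] [-2.58968890e+00  2.12416525e-03  1.14773174e+00] [-0.477  0.562  0.986 -0.036  2.145 -1.635] [-0.35 -0.81 -2.38] [-0.13 -0.5   0.03]
pan [ 0.52635703 -0.23758223  0.21827209] [ -0.39179959  58.13547796 -24.63352106] spout [-0.02180576  0.01134567  0.15771879]
0 -3.8 2.6 -0.019 0 0; 0 -7.5 5.3 -0.037 0 0; -0.1 -11 7.9 -0.057 0 0.001; 0 -11 7.9 -0.056 0 0; -0.1 -10.8 7.9 -0.056 0 0; 0 -10.8 7.8 -0.057 0 0; -0.1 -10.6 7.8 -0.056 0 0; 0 -10.5 7.7 -0.057 0 0; -0.1 -10.4 7.8 -0.056 0 0; -0.1 -10.3 7.7 -0.056 0 0.001; -0.1 -10.2 7.7 -0.057 0.001 0; -0.1 -10 7.7 -0.056 0 0; -0.1 -10 7.7 -0.056 0 0; -0.1 -9.8 7.7 -0.057 0 0; -0.2 -9.7 7.7 -0.056 0.001 0; -0.1 -9.6 7.8 -0.057 0 0; -0.1 -9.4 7.7 -0.056 0 0; -0.2 -9.4 7.9 -0.056 0 0; -0.1 -6.2 5.1 -0.038 0.001 0; 0 -3.2 2.6 -0.019 0 0
end [ 0.3631 -0.1651  0.2838] [ 2.6785e+00 -2.0000e-04  1.1464e+00]
```

View pics/top8.png

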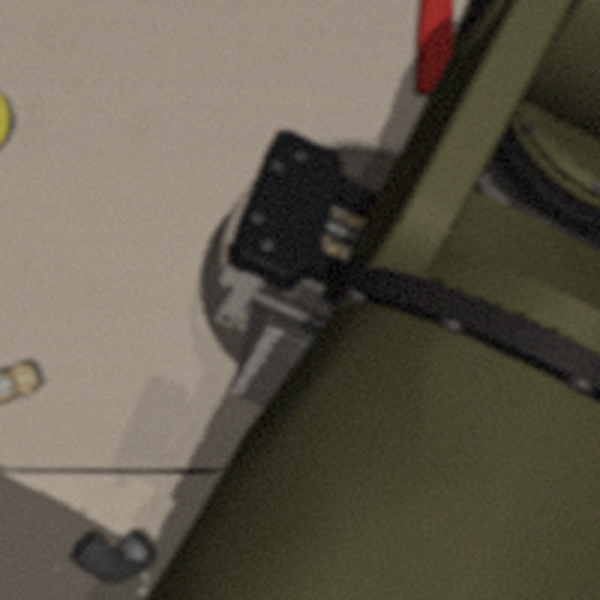

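move_arm(rows="0 -4 2.5 -0.019 0 0; 0 -7.5 5 -0.037 0 0; 0 -11 8 -0.056 0 0; 0 -11 8 -0.056 0 0; 0 -11 8 -0.056 0 0; 0 -11 8 -0.056 0 0; 0 -10.5 8 -0.056 0 0; 0 -10.5 8 -0.056 0 0; 0 -10.5 8 -0.056 0 0; 0 -10.5 8 -0.056 0 0; 0 -10 7.5 -0.056 0 0; 0 -10 7.5 -0.056 0 0; 0 -10 7.5 -0.056 0 0; 0 -10 7.5 -0.056 0 0; 0 -9.5 7.5 -0.056 0 0; 0 -9.5 7.5 -0.056 0 0; 0 -9.5 8 -0.05 0 0; 0 -7 5 -0.04 0 0; 0 -3 2 -0.02 0 0; 0 0 0 0 0 0")

```text
time_s: 22.58
ee_pos: [0.3553, -0.1594, 0.2917]
eef_rot: [2.692, 0.004, 1.147]
force: [0.3, -0.0, -2.3]
grip_width: 0.0197
```

```bash
python3 - <<'E'
exec(open('tip.py').read())
c=camera("top");a=c["color"];cv2.imwrite("pics/top9.png",a)
print(pantilt(c,o_,Rp.as_euler('xyz')[2],Rp.as_euler('xyz')[1]))
cv2.imwrite("pics/top9z.png",cv2.resize(a[150:350,300:500],None,fx=3,fy=3,interpolation=2))
E
```

```text
22.575 [ 0.35533952 -0.15937521  0.29168337] [2.69174698 0.00368618 1.1466983 ] [-0.536 -0.231  2.138  0.064  0.788 -1.718] [ 0.25 -0.02 -2.32] [ 0.28  0.44 -0.02]
pan [ 0.49265496 -0.22205343  0.1869196 ] [ -0.20574483   0.73985395 -24.40623945] spout [-0.03171463  0.01626412  0.19988534]
(2307, np.float64(0.5314557917004198), np.float64(-0.04974732177689631), np.float64(14.31513072179725))
```

View pics/top9z.png

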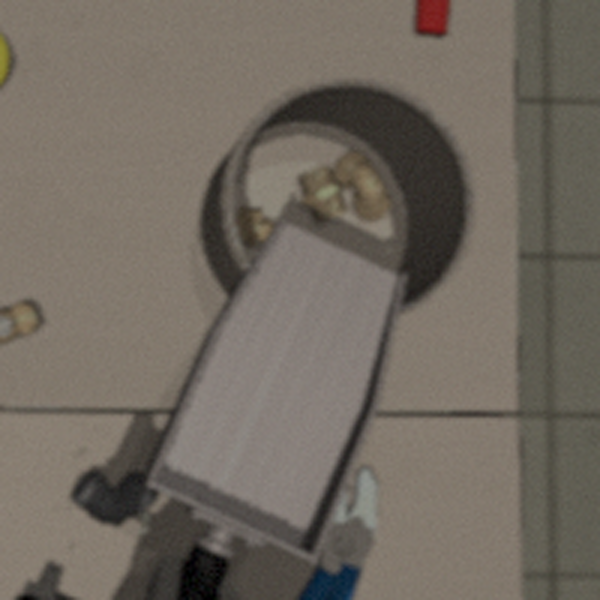

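All three fittings lie in the pot, at (255,225), (322,190) and (362,180) in the zoomed view, and the pan is empty. I'll carry it back.

```bash
python3 - <<'E'
exec(open('mv.py').read())
sl=np.radians(1.2); o_,Rp=pan_from_tool(p,r,sl)
tgt=np.array([.579,.078,.165])
P=[(p,r)]
for k in ramp(20,4):
    oo=o_+(tgt-o_)*k; e=Rp.as_euler('xyz'); E=e*(1-k)+np.array([0,0,Y0])*k
    P.append(tool_from_pan(oo,R.from_euler('xyz',E),sl))
rows(P)
E
```

```text
22.625 [ 0.35551486 -0.15948127  0.29186381] [2.69174436 0.00367793 1.14662703] [-0.536 -0.23   2.137  0.064  0.788 -1.718] [-1.02  0.03 -1.71] [ 0.27  0.42 -0.02]
pan [ 0.49282644 -0.2221686   0.18710043] [ -0.20527182   0.73970457 -24.41031668] spout [-0.03154558  0.01614366  0.20006638]
4 -0.8 0 0 0.002 -0.003; 8.1 -1.4 0 0 0.003 -0.006; 12.1 -2.2 0.1 -0.001 0.004 -0.009; 16.2 -2.7 0.2 0 0.006 -0.012; 16.2 -2.5 0.3 -0.001 0.006 -0.012; 16.2 -2.2 0.5 -0.001 0.006 -0.012; 16.3 -2.1 0.5 0 0.006 -0.012; 16.2 -1.8 0.6 -0.001 0.006 -0.012; 16.3 -1.6 0.8 0 0.006 -0.012; 16.3 -1.3 0.8 -0.001 0.007 -0.012; 16.3 -1.2 1 -0.001 0.006 -0.012; 16.3 -0.9 1.1 0 0.006 -0.012; 16.3 -0.7 1.2 -0.001 0.006 -0.012; 16.3 -0.5 1.3 0 0.006 -0.012; 16.4 -0.3 1.4 -0.001 0.006 -0.012; 16.2 -0.1 1.5 0 0.006 -0.012; 16.3 0.2 1.6 -0.001 0.006 -0.012; 12.2 0.3 1.4 0 0.005 -0.009; 8.2 0.3 0.9 -0.001 0.003 -0.006; 4 0.1 0.4 0 0.002 -0.003
end [0.4299 0.1077 0.268 ] [ 2.6822e+00 -2.0000e-04  1.3756e+00]
```

move_arm(rows="4 -1 0 0 0.002 -0.003; 8 -1.5 0 0 0.003 -0.006; 12 -2 0 0 0.004 -0.009; 16 -2.5 0 0 0.006 -0.012; 16 -2.5 0.5 0 0.006 -0.012; 16 -2 0.5 0 0.006 -0.012; 16 -2 0.5 0 0.006 -0.012; 16 -2 0.5 0 0.006 -0.012; 16 -1.5 1 0 0.006 -0.012; 16 -1.5 1 0 0.006 -0.012; 16 -1 1 0 0.006 -0.012; 16 -1 1 0 0.006 -0.012; 16 -0.5 1 0 0.006 -0.012; 16 -0.5 1.5 0 0.006 -0.012; 16 0 1.5 0 0.006 -0.012; 14 0 1.5 0 0.006 -0.012; 10 0 1.5 0 0.005 -0.009; 6 0 1 0 0.003 -0.006; 3 0 0.5 0 0.002 -0.003; 0 0 0 0 0 0")

```text
time_s: 25.12
ee_pos: [0.4238, 0.1013, 0.2683]
eef_rot: [2.692, -0.002, 1.382]
force: [0.4, 0.2, -2.3]
grip_width: 0.0199
```

```bash
cat > chk.py <<'E'
exec(open('mv.py').read())
def rect(c,o,Rq):
    Q=cloud(c); L=Rq.inv().apply((Q-o).reshape(-1,3)).reshape(480,640,3)
    m=(L[...,2]>.006)&(L[...,2]<.056)&(L[...,0]>-.085)&(L[...,0]<.09)&(abs(L[...,1])<.06)
    m=cv2.morphologyEx(m.astype(np.uint8),cv2.MORPH_OPEN,np.ones((3,3)))>0
    y=L[m]; rr=cv2.minAreaRect(y[:,:2].astype(np.float32)*1000)
    q=L[...,2]; res=[len(y),np.round(rr[0],1),np.round(rr[1],1),round(rr[2],2)]
    # spout edge & sides: percentiles
    f=y[(abs(y[:,1])<.025)]; s=y[(y[:,0]>-.06)&(y[:,0]<0)]
    f2=y[y[:,0]>.03]
    return res,"x ends",(np.percentile(f[:,0],[.5,99.5])*1000).round(1),"y sides",(np.percentile(s[:,1],[.5,99.5])*1000).round(1)
E
python3 - <<'E'
exec(open('chk.py').read())
sl=np.radians(1.2); o_,Rp=pan_from_tool(p,r,sl);print("pan",o_,Rp.as_euler('xyz',degrees=True))
c=camera("top");s=camera("scene")
for n,x in(("top10",c),("scene10",s)):
    cv2.imwrite(f"pics/{n}.png",x["color"]);np.savez(n+".npz",**{k:np.array(v) for k,v in x.items()})
print(pantilt(c,o_,Rp.as_euler('xyz')[2],0))
R0=R.from_euler('z',Y0)
print("init",rect(load("top0.npz"),O0,R0)); print("now",rect(c,o_,Rp))
print("init",rect(load("scene0.npz"),O0,R0)); print("now",rect(s,o_,Rp))
E
```

```text
25.125 [0.42382451 0.10131562 0.26832037] [ 2.69200582e+00 -2.44663564e-03  1.38195913e+00] [ 0.218 -0.06   2.052 -0.253  0.748 -1.012] [ 0.44  0.15 -2.3 ] [0.19 0.48 0.  ]
pan [0.57206146 0.07300799 0.16351569] [  0.14564174   0.75532812 -10.92221147] spout [0.05337993 0.32918131 0.17645982]
pan [0.57217556 0.07298491 0.16392628] [  0.14563592   0.55532877 -10.92271988]
(2204, np.float64(0.6489131792418537), np.float64(-0.05321951479978431), np.float64(13.60779841058919))
init ([4902, array([-2.8,  0.5]), array([ 93.7, 163.7]), 89.71], 'x ends', array([-82.1,  78.3]), 'y sides', array([-45.8,  46.2]))
now ([5813, array([-2.8,  0.9]), array([164.2,  93.5]), 0.5], 'x ends', array([-82. ,  78.4]), 'y sides', array([-45.5,  46.6]))
init ([3452, array([-2.3,  2.5]), array([164.9,  93. ]), 0.29], 'x ends', array([-82.4,  78.3]), 'y sides', array([-43.5,  48.5]))
now ([1045, array([-0.3,  2.4]), array([ 92.8, 161.3]), 88.75], 'x ends', array([-80.1,  79.7]), 'y sides', array([-23.6,  48.8]))
```

View pics/top10.png

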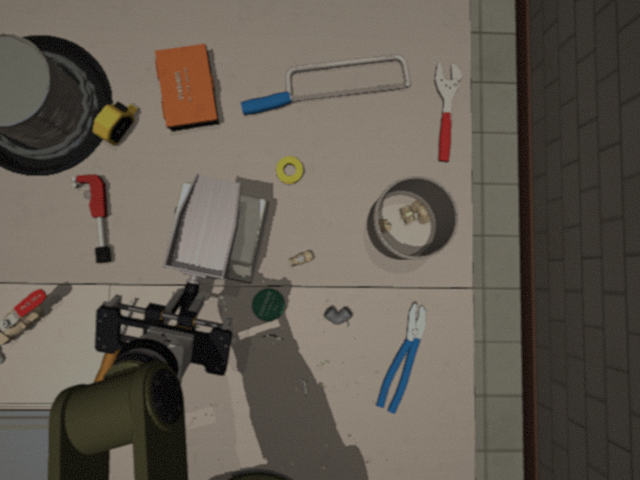

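The top view shows the empty pan over the scale and three fittings in the pot at (385,226) and (413,212). The pan's pose in the grip matches the model to about 0.5 mm. I'll align it above the seat.

```bash
cat > al.py <<'E'
exec(open('chk.py').read())
sl=np.radians(1.3); o_,Rp=pan_from_tool(p,r,sl);print("pan",o_,Rp.as_euler('xyz',degrees=True),"err mm",(o_-O0)*1000)
def to(z,n,a=2):
    t=tool_from_pan(np.array([.579,.078,z]),R.from_euler('z',Y0),sl); go(t[0],t[1],n,a)
E
python3 - <<'E'
exec(open('al.py').read())
to(.125,14,3)
E
```

```text
25.225 [0.42379958 0.10111276 0.26837757] [ 2.69190485e+00 -2.43505895e-03  1.38160713e+00] [ 0.218 -0.06   2.052 -0.253  0.748 -1.012] [-0.18  0.48 -2.51] [ 0.18  0.48 -0.01]
pan [0.57203672 0.07274974 0.16358813] [  0.14498875   0.74954175 -10.94240238] spout [0.05334857 0.32889572 0.17654036]
pan [0.57209392 0.07273815 0.16379338] [  0.14498566   0.64954207 -10.94265545] err mm [-6.90607769 -5.26184922 69.79337874]
0.2 -0.4 1.1 0 0 0; 0.4 -0.7 2.1 -0.001 0 0; 0.7 -1.1 3.2 -0.001 -0.001 0.001; 0.6 -1.2 3.2 -0.001 0 0; 0.6 -1.1 3.2 -0.001 -0.001 0; 0.7 -1.1 3.2 -0.001 0 0.001; 0.6 -1.2 3.2 -0.001 -0.001 0; 0.6 -1.1 3.2 -0.001 0 0.001; 0.7 -1.2 3.2 -0.001 0 0; 0.6 -1.1 3.2 -0.001 -0.001 0; 0.7 -1.2 3.2 0 0 0.001; 0.6 -1.1 3.2 -0.001 -0.001 0; 0.4 -0.8 2.2 -0.001 0 0; 0.2 -0.4 1 0 0 0
end [0.4297 0.1077 0.2279] [2.6809e+00 3.0000e-04 1.3758e+00]
```

move_arm(rows="0 -0.5 1 0 0 0; 0.5 -0.5 2 -0.001 0 0; 0.5 -1 3 -0.001 0 0; 0.5 -1 3 -0.001 0 0; 0.5 -1 3 -0.001 0 0; 0.5 -1 3 -0.001 0 0; 0.5 -1 3 -0.001 0 0; 0.5 -1 3 -0.001 0 0; 0.5 -1 3 -0.001 0 0; 0.5 -1 3 -0.001 0 0; 0.5 -1 3 -0.001 0 0; 0.5 -1 2.5 -0.001 0 0; 0.5 -0.5 1.5 0 0 0; 0 0 0 0 0 0; 0 0 0 0 0 0")

```text
time_s: 27.1
ee_pos: [0.4299, 0.1061, 0.2302]
eef_rot: [2.68, -0.002, 1.381]
force: [-0.8, -0.8, -3.0]
grip_width: 0.0194
```

```bash
python3 - <<'E'
exec(open('al.py').read())
c=camera("top");print(pantilt(c,o_,Rp.as_euler('xyz')[2],0))
to(.122,5,2)
E
```

```text
27.1 [0.42989778 0.10610664 0.23024129] [ 2.68007491e+00 -2.49177804e-03  1.38063525e+00] [ 0.23   0.013  2.083 -0.305  0.641 -0.943] [-0.81 -0.79 -3.05] [ 0.19  0.48 -0.03]
pan [0.57931446 0.0773687  0.12724458] [  0.1494627    0.07174523 -10.99972441] spout [0.06045489 0.33346518 0.14114435]
pan [0.57936926 0.0773575  0.12745051] [  0.14946261  -0.02825443 -10.99998527] err mm [ 0.36926349 -0.6424953  33.45050802]
(1963, np.float64(-0.15643514259018265), np.float64(0.1125096438447234), np.float64(13.817165787044974))
0.2 -0.3 0.6 0 -0.001 0; 0.4 -0.7 1.1 0 -0.001 0.001; 0.4 -0.7 1.2 0 -0.001 0.001; 0.4 -0.7 1.2 0 -0.001 0.001; 0.2 -0.4 0.5 0.001 -0.001 0.001
end [0.4298 0.1077 0.2249] [2.6811e+00 2.0000e-04 1.3748e+00]
```

```bash
python3 - <<'E'
exec(open('al.py').read())
to(.110,10,2)
E
```

```text
27.15 [0.42989618 0.1060755  0.23025652] [ 2.68006783e+00 -2.46212458e-03  1.38059722e+00] [ 0.23   0.013  2.083 -0.305  0.641 -0.943] [-0.34 -0.44 -2.11] [0.15 0.45 0.01]
pan [0.57931192 0.07732874 0.12726089] [  0.14776443   0.07133632 -11.0019066 ] spout [0.06045174 0.33342265 0.14116123]
pan [0.57936671 0.07731754 0.12746682] [  0.14776433  -0.02866335 -11.00216449] err mm [ 0.36671381 -0.68245559 33.4668209 ]
0.1 -0.5 0.9 0 0 0; 0.2 -0.9 1.7 0 -0.001 0.001; 0.1 -0.9 1.7 0 0 0; 0.2 -0.9 1.7 0 -0.001 0; 0.2 -0.9 1.7 0 0 0.001; 0.2 -0.9 1.7 0 -0.001 0; 0.2 -0.9 1.7 0 0 0.001; 0.2 -0.9 1.7 0 -0.001 0; 0.1 -0.9 1.7 0 0 0; 0.1 -0.4 0.9 0 -0.001 0.001
end [0.4298 0.1077 0.2129] [2.6801e+00 2.0000e-04 1.3748e+00]
```

move_arm(rows="0.1 -0.5 1 0 0 0; 0.2 -1 1.7 0 -0.001 0.001; 0.2 -1 1.7 0 0 0; 0.2 -1 1.7 0 -0.001 0.001; 0.2 -1 1.7 0 0 0.001; 0.2 -1 1.7 0 -0.001 0; 0.2 -1 1.7 0 0 0.001; 0.2 -1 1.7 0 -0.001 0; 0.2 -0.5 1.5 0 0 0.001; 0.2 -0.5 0.9 0 -0.001 0.001; 0 0 0 0 0 0; 0 0 0 0 0 0")

```text
time_s: 28.65
ee_pos: [0.4295, 0.1083, 0.2116]
eef_rot: [2.68, -0.001, 1.373]
force: [-0.5, 1.0, -1.9]
grip_width: 0.0196
```

```bash
python3 - <<'E'
exec(open('al.py').read())
to(.098,10,2)
E
```

```text
28.65 [0.42949621 0.10829704 0.21159694] [ 2.67992124e+00 -5.84832780e-04  1.37251791e+00] [ 0.238  0.047  2.1   -0.34   0.598 -0.891] [-0.46  0.96 -1.93] [0.16 0.47 0.05]
pan [0.57865152 0.07815151 0.10862376] [  0.04021893   0.06274159 -11.46495565] spout [0.05966826 0.33363735 0.12253614]
pan [0.57870628 0.07814025 0.1088297 ] [  0.04021892  -0.03725839 -11.46502584] err mm [-0.29372475  0.14025391 14.8296961 ]
0 -0.2 0.5 0 0 0; -0.1 -0.5 1.1 0 0 0; 0 -0.5 1.1 0 0 -0.001; -0.1 -0.5 1.1 0 0 0; 0 -0.5 1.1 0 0 0; -0.1 -0.5 1.1 0 0 -0.001; 0 -0.5 1.1 0 0 0; -0.1 -0.5 1 0.001 0.001 0; 0 -0.5 1.1 0 0 -0.001; 0 -0.2 0.6 0 0 0
end [0.4298 0.1078 0.2009] [ 2.6809e+00 -1.0000e-04  1.3756e+00]
```

Within 0.3 mm and 0.2°. I'll go down onto the boss.

move_arm(rows="0 -0.2 0.5 0 0 0; 0 -0.5 1 0 0 0; 0 -0.5 1 0 0 -0.001; 0 -0.5 1 0 0 0; 0 -0.5 1 0 0 -0.001; 0 -0.5 1 0 0 0; 0 -0.5 1 0 0 0; 0 -0.5 1 0 0 0; 0 0 0 0 0 0")

```text
time_s: 29.78
ee_pos: [0.4298, 0.1081, 0.2032]
eef_rot: [2.679, 0.0, 1.374]
force: [-1.4, -1.5, 0.3]
grip_width: 0.0195
```

```bash
python3 - <<'E'
exec(open('al.py').read())
c=camera("top");print(pantilt(c,o_,Rp.as_euler('xyz')[2],0))
to(.094,6,2)
E
```

```text
29.775 [0.42981436 0.10810027 0.20319062] [2.67869565e+00 2.28139557e-04 1.37409920e+00] [ 0.237  0.062  2.108 -0.353  0.575 -0.878] [-1.4  -1.5   0.27] [-0.22  0.25 -0.29]
pan [0.57912446 0.07808393 0.1004042 ] [-6.23284796e-03 -7.56465631e-03 -1.13743892e+01] spout [0.06015171 0.33370826 0.11441476]
pan [0.57917902 0.07807298 0.1006102 ] [-6.23285889e-03 -1.07564656e-01 -1.13743783e+01] err mm [0.1790187  0.07297964 6.61020294]
(1757, np.float64(-0.29591098806596305), np.float64(-0.11328775987493744), np.float64(14.172223868597701))
0 -0.3 0.6 0 0 0; -0.1 -0.6 1.1 0.001 0 0; -0.1 -0.5 1.2 0 0 -0.001; 0 -0.6 1.1 0 0 0; -0.1 -0.6 1.2 0.001 0.001 0; 0 -0.2 0.5 0 0 0
end [0.4298 0.1078 0.1969] [ 2.6806e+00 -2.0000e-04  1.3755e+00]
```

move_arm(rows="0 -0.5 1 0 0 0; 0 -0.5 1 0 0 0; 0 -0.5 1 0 0 0; 0 -0.5 1 0 0 0; 0 0 0 0 0 0")

```text
time_s: 30.45
ee_pos: [0.4302, 0.1082, 0.199]
eef_rot: [2.677, -0.0, 1.374]
force: [-3.2, -1.5, 2.7]
grip_width: 0.0194
```

```bash
python3 - <<'E'
exec(open('al.py').read())
c=camera("top");print(pantilt(c,o_,Rp.as_euler('xyz')[2],0));np.savez("top11.npz",**{k:np.array(v) for k,v in c.items()})
a=camera("scene");np.savez("scene11.npz",**{k:np.array(v) for k,v in a.items()});cv2.imwrite("pics/scene11.png",cv2.resize(a["color"][240:400,150:350],None,fx=4,fy=3.75,interpolation=2))
E
```

```text
30.45 [0.43017386 0.10815246 0.19904022] [ 2.67717159e+00 -2.46486960e-04  1.37425718e+00] [ 0.237  0.071  2.111 -0.36   0.563 -0.869] [-3.17 -1.55  2.69] [-0.39  0.09 -0.38]
pan [0.57965168 0.07817694 0.09648591] [  0.02112045  -0.09483697 -11.36536324] spout [0.06065908 0.33381129 0.11061831]
pan [0.57970591 0.07816596 0.096692  ] [  0.02112054  -0.19483697 -11.3654001 ] err mm [0.70591138 0.16595843 2.69200207]
(1767, np.float64(-0.5869696703270532), np.float64(0.25367322323104446), np.float64(14.45698998871666))
```

View pics/scene11.png

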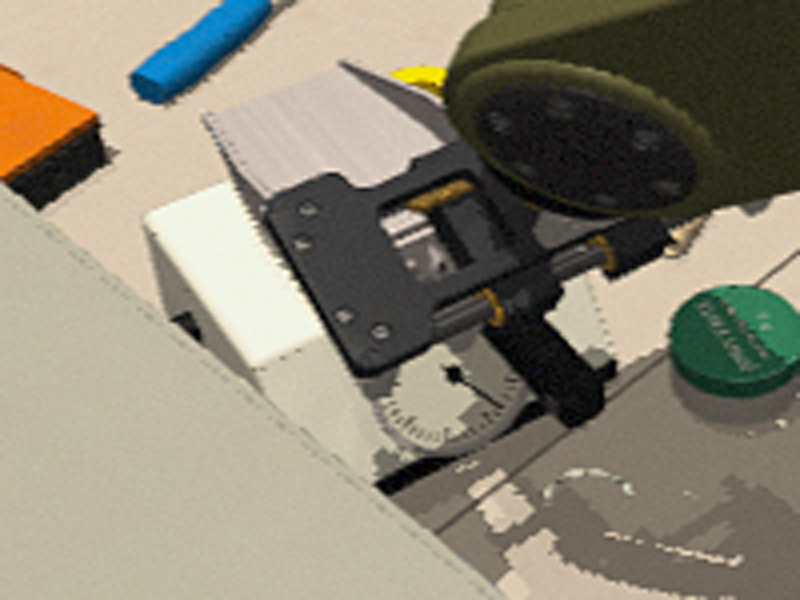

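```bash
python3 - <<'E'
exec(open('al.py').read())
to(.088,8,2)
E
```

```text
30.55 [0.43017538 0.10812426 0.19909084] [ 2.67720757e+00 -2.55331263e-04  1.37411894e+00] [ 0.237  0.071  2.111 -0.36   0.563 -0.869] [-1.86 -1.38  1.46] [-0.39  0.01 -0.32]
pan [0.57964561 0.07812968 0.09653104] [  0.02162343  -0.09277437 -11.37328414] spout [0.0606513  0.33375298 0.11066056]
pan [0.57969985 0.0781187  0.09673713] [  0.02162352  -0.19277436 -11.37332188] err mm [0.69984973 0.11869588 2.73713037]
0 -0.3 0.5 0 0 0; -0.1 -0.6 1 0.001 0 0; 0 -0.5 1.1 0 0 0; -0.1 -0.6 1 0.001 0 -0.001; -0.1 -0.5 1 0 0 0; 0 -0.6 1.1 0.001 0 0; -0.1 -0.6 1 0 0 0; 0 -0.3 0.5 0 0 0
end [0.4297 0.1078 0.1909] [2.6802e+00 2.0000e-04 1.3750e+00]
```

move_arm(rows="0 -0.5 0.5 0.001 0 0; 0 -0.7 1 0.001 0 0; 0 -0.7 1 0.001 0 0; 0 -0.7 1 0.001 0 0; 0 -0.7 1 0.001 0 0; 0 0 0 0 0 0")

```text
time_s: 31.3
ee_pos: [0.43, 0.1084, 0.194]
eef_rot: [2.68, -0.001, 1.375]
force: [0.3, -2.7, 3.9]
grip_width: 0.0197
```

```bash
python3 - <<'E'
exec(open('al.py').read())
c=camera("top");print(pantilt(c,o_,Rp.as_euler('xyz')[2],0))
E
```

```text
31.3 [0.4300047  0.1083906  0.19400904] [ 2.67985273e+00 -1.14266920e-03  1.37463775e+00] [ 0.237  0.08   2.115 -0.363  0.552 -0.865] [ 0.25 -2.69  3.93] [-0.59 -0.42 -0.41]
pan [0.5792417  0.07861627 0.09104621] [  0.07218773   0.05887434 -11.34346756] spout [0.06028955 0.33426096 0.10496398]
pan [0.57929644 0.07860503 0.09125215] [  0.07218771  -0.04112558 -11.34359355] err mm [ 0.29644243  0.60502727 -2.74785372]
(1756, np.float64(-0.5250085895277703), np.float64(0.0098696843207123), np.float64(14.649595193381787))
```

move_arm(rows="-0.5 -0.7 1 0.001 0 0; 0 -0.7 1 0.001 0 0; 0 -0.7 1 0.001 0 0; 0 -0.7 1 0.001 0 0; 0 -0.7 1 0.001 0 0; 0 0 0 0 0 0; 0 0 0 0 0 0")

```text
time_s: 32.22
ee_pos: [0.4299, 0.1082, 0.1894]
eef_rot: [2.681, -0.003, 1.375]
force: [-3.5, -2.9, 6.7]
grip_width: 0.0196
```

```bash
python3 - <<'E'
exec(open('al.py').read())
c=camera("top");print(pantilt(c,o_,Rp.as_euler('xyz')[2],0)); print(cur()[2]["force"])
E
```

```text
32.225 [0.42993563 0.10820028 0.18944924] [ 2.68058807e+00 -2.54016516e-03  1.37531427e+00] [ 0.236  0.089  2.119 -0.366  0.539 -0.861] [-3.53 -2.9   6.67] [-0.66 -0.48 -0.39]
pan [0.57914643 0.07868306 0.08637447] [  0.15218158   0.10115164 -11.30451629] spout [0.06021119 0.3343599  0.10023317]
pan [0.57920127 0.07867154 0.08658037] [ 1.52181343e-01  1.15198918e-03 -1.13047819e+01] err mm [ 0.20126781  0.67153739 -7.41962946]
(1741, np.float64(-0.5359069680925693), np.float64(-0.19364410438184793), np.float64(15.0901084035048))
[-2.11986801 -3.02796831  8.58604297]
```

move_arm(rows="0 -0.7 1 0 0 0; 0 -0.7 1 0 0 0; 0 -0.7 1 0 0 0; 0 0 0 0 0 0")

```text
time_s: 32.78
ee_pos: [0.4294, 0.1084, 0.1869]
eef_rot: [2.679, -0.003, 1.375]
force: [-3.7, -1.3, 8.5]
grip_width: 0.0199
```

```bash
python3 - <<'E'
exec(open('al.py').read())
to(.096,9,2)
E
```

```text
32.775 [0.4293547  0.10841109 0.18686987] [ 2.67887002 -0.00295768  1.37535384] [ 0.237  0.092  2.123 -0.373  0.531 -0.852] [-3.71 -1.25  8.48] [-0.75 -0.61 -0.48]
pan [0.57874838 0.07890689 0.0840566 ] [ 1.76282443e-01  2.75866449e-03 -1.13024976e+01] spout [0.05978908 0.33458541 0.09805268]
pan [0.57880285 0.07889536 0.08426259] [  0.1762827   -0.09724086 -11.30280523] err mm [-0.19714746  0.89535576 -9.7374107 ]
0 0.4 -0.7 0 0 0; -0.1 0.7 -1.3 0 -0.001 0; -0.1 0.7 -1.3 0.001 0 0; 0 0.8 -1.3 0 0 -0.001; -0.1 0.7 -1.3 0 -0.001 0; 0 0.7 -1.3 0 0 0; -0.1 0.7 -1.3 0 0 0; -0.1 0.8 -1.3 0.001 -0.001 0; 0 0.3 -0.7 0 0 0
end [0.4298 0.1078 0.1989] [2.6809e+00 2.0000e-04 1.3749e+00]
```

move_arm(rows="0 0.4 -0.7 0 0 0; 0 0.7 -1.3 0 0 0; 0 0.7 -1.3 0 0 0; 0 0.7 -1.3 0 0 0; 0 0.7 -1.3 0 0 0; 0 0.7 -1.3 0 0 0; 0 0.4 -1 0 0 0; 0 0 0 0 0 0")

```text
time_s: 33.78
ee_pos: [0.4294, 0.1083, 0.1965]
eef_rot: [2.679, -0.003, 1.375]
force: [3.9, -2.4, 0.4]
grip_width: 0.0196
```

```bash
python3 - <<'E'
exec(open('al.py').read())
c=camera("top");print(pantilt(c,o_,Rp.as_euler('xyz')[2],0)); print(cur()[2]["force"])
E
```

```text
33.775 [0.4293573  0.10827655 0.19649305] [ 2.67899977 -0.00281957  1.3753788 ] [ 0.237  0.074  2.115 -0.358  0.556 -0.871] [ 3.88 -2.37  0.38] [-0.4  -0.63 -0.17]
pan [0.57873588 0.07876479 0.09366   ] [ 1.68356238e-01  1.01785515e-02 -1.13010469e+01] spout [0.05977914 0.33444684 0.10764573]
pan [0.57879039 0.07875328 0.09386599] [  0.16835644  -0.08982102 -11.3013407 ] err mm [-0.20961393  0.75328415 -0.13401273]
(1764, np.float64(-1.032736159076153), np.float64(0.17918316598392617), np.float64(15.98860636443588))
[ 3.47537315 -0.97311393  0.82002622]
```

move_arm(rows="0 0 0 0 0 0; 0 0 0 0 0 0; 0 0 0 0 0 0; 0 0 0 0 0 0; 0 0 0 0 0 0; 0 0 0 0 0 0; 0 0 0 0 0 0; 0 0 0 0 0 0", grip=0.2, newtons=10)

```text
time_s: 34.83
ee_pos: [0.4284, 0.1084, 0.1954]
eef_rot: [2.682, -0.002, 1.375]
force: [0.5, 0.2, -0.7]
grip_width: 0.0564
```

```bash
python3 - <<'E'
exec(open('chk.py').read())
print(o["grip_width"])
c=camera("top");O1=O0+[0,0,.002]
print(pantilt(c,O1,Y0,0)); print(rect(c,O1,R.from_euler('z',Y0)));np.savez("top12.npz",**{k:np.array(v) for k,v in c.items()})
cv2.imwrite("pics/top12.png",cv2.resize(c["color"][150:350,100:300],None,fx=3,fy=3,interpolation=2))
a=camera("scene");cv2.imwrite("pics/scene12.png",cv2.resize(a["color"][240:400,150:350],None,fx=4,fy=3.75,interpolation=2))
E
```

```text
34.825 [0.42835738 0.1084268  0.19537018] [ 2.68218918e+00 -2.08654675e-03  1.37531826e+00] [ 0.237  0.074  2.117 -0.357  0.556 -0.871] [ 0.54  0.17 -0.75] [ 0.09  0.05 -0.03]
pan [0.57739724 0.0788969  0.092052  ] [  0.12602437   0.19284108 -11.3041426 ] spout [0.058485   0.33457619 0.10578263]
0.056438127137197786
(1782, np.float64(0.005790067726733684), np.float64(-0.07205878126223923), np.float64(14.16699860098938))
([4928, array([-2.7,  1. ]), array([164.3,  93.5]), 0.07], 'x ends', array([-82.1,  78.5]), 'y sides', array([-45.5,  46.6]))
```

View pics/top12.png

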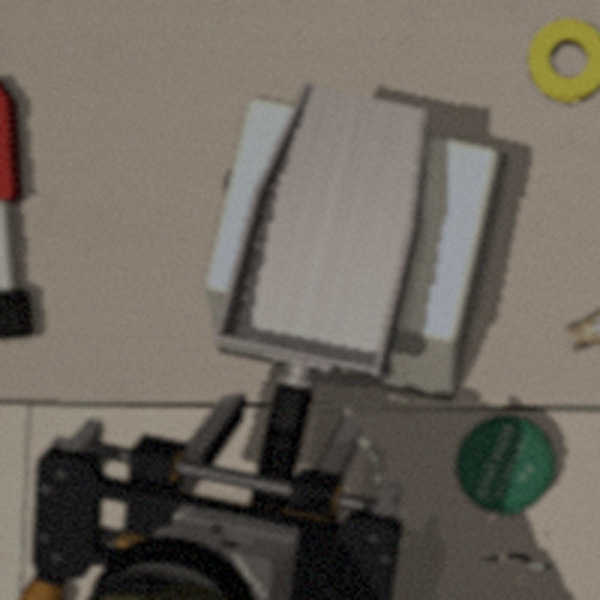

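The pan is home: pitch 0.0°, height as expected for an empty seated pan, and lateral shift about 0.4 mm from the start. The fingers are clear on both sides of the handle, at (210,440) and (330,450). I'll retreat along the tool axis.

move_arm(rows="0 0 0 0 0 0; 0 0 0 0 0 0; 0 0 0 0 0 0; 0 0 -3 0 0 0; 0 0 -6 0 0 0; 0 0 -10 0 0 0; 0 0 -12 0 0 0; 0 0 -15 0 0 0; 0 0 -15 0 0 0; 0 0 -15 0 0 0; 0 0 -15 0 0 0; 0 0 -15 0 0 0; 0 0 -10 0 0 0; 0 0 -5 0 0 0; 0 0 0 0 0 0; 0 0 0 0 0 0", grip=0.6)

```text
time_s: 36.92
ee_pos: [0.3711, 0.1193, 0.3128]
eef_rot: [2.679, -0.005, 1.377]
force: [-0.5, 0.5, 1.0]
grip_width: 0.0751
```

```bash
python3 - <<'E'
exec(open('chk.py').read())
c=camera("top");O1=O0+[0,0,.002]
print(pantilt(c,O1,Y0,0)); print(rect(c,O1,R.from_euler('z',Y0)))
a=camera("scene");print(pantilt(a,O1,Y0,0)); print(rect(a,O1,R.from_euler('z',Y0)))
Q=cloud(c);m=(abs(Q[...,2]-.141)<.007)&(abs(Q[...,0]-.6)<.09)&(abs(Q[...,1]+.27)<.09)
x=Q[m];A=np.c_[2*x[:,:2],np.ones(len(x))]; k=np.linalg.lstsq(A,(x[:,:2]**2).sum(1),rcond=None)[0];print("pot",k[:2])
cv2.imwrite("pics/top13.png",c["color"]);cv2.imwrite("pics/scene13.png",a["color"])
E
```

```text
36.925 [0.37111242 0.11933813 0.31278791] [ 2.67883934 -0.00496487  1.37657581] [ 0.312 -0.227  2.087 -0.277  0.888 -0.931] [-0.49  0.52  1.03] [ 0.11  0.13 -0.03]
pan [0.52058496 0.09021836 0.20997965] [ 2.91289444e-01  1.21050845e-03 -1.12324872e+01] spout [0.00163897 0.34596525 0.22397778]
(1751, np.float64(-0.03581616537014668), np.float64(-0.0951776564244761), np.float64(14.065243202777898))
([4924, array([-2.5,  1. ]), array([164.3,  93.9]), 0.62], 'x ends', array([-82.2,  78.7]), 'y sides', array([-45.4,  46.6]))
(821, np.float64(0.1506281422529516), np.float64(0.1004505406277221), np.float64(13.877879260659691))
([2019, array([-0.8,  3.6]), array([164. ,  92.4]), 0.99], 'x ends', array([-81.5,  78.9]), 'y sides', array([-4.7, 48.9]))
pot [ 0.59774299 -0.27248539]
```

View pics/top13.png

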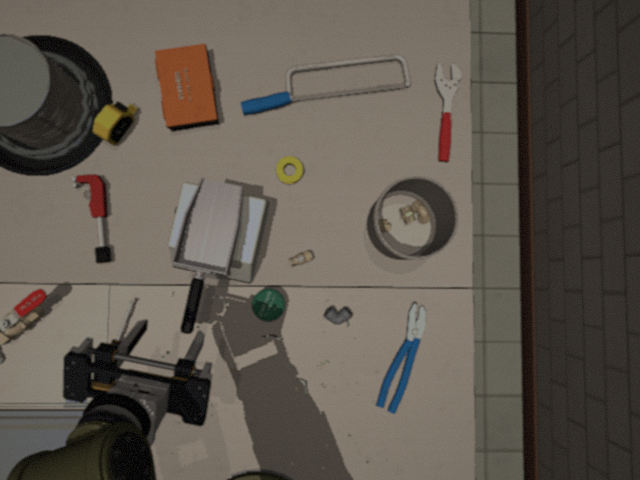

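View pics/scene13.png

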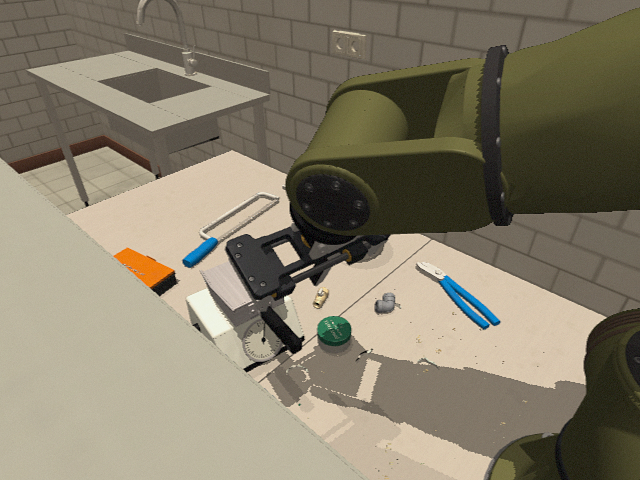

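The final pictures show the pan level and seated at (210,225), the gripper clear of it, three fittings in the unmoved pot at (405,215), and the other things in place. I'm handing in.

```bash
python3 -c "
from station import ctrl
print(ctrl.hand_in())"
```

```text
the job is handed in; nothing more can be done
None
```

The job is done and handed in; the last move ended at about 37 s of the 67 s allowed. I lifted the pan off by its handle, carried it level to the pot and tipped all three fittings in over the spout. I then set it back on its key, pressed it home with a tool force of about 9 N, and released it.

**Last checks:**
- **Pan:** it sits level to within 0.15° in both views, at the height expected for an empty seated pan, and within about 0.5 mm of its starting position in the top view. The scene view agreed on height and level, but the arm hid too much of the pan there for a sideways check (it read about 1 to 2 mm off).
- **Pot and fittings:** three fittings are visible in the upright pot, which moved less than 0.5 mm.
- **Bystanders:** they look unmoved in the pictures.
- **Gripper:** it is open and touching nothing.

**Slip:** the pan slipped about 1.3° in the grip when it came off the clips. I measured this and allowed for it when setting the pan back.

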